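# Unpack the nested biscuit cutters and shut their dovetail box

### The job

Get the biscuit cutters out for baking: draw the sliding lid right out of the wooden box's dovetail way and lay it aside, then lift the nested cutters out one at a time, largest first, and stand each one upright on the cutting board, by itself rather than inside another. When the box is empty, slide the lid back along its tapered way until it wedges tight, and leave the other things on the worktop where they are.

Things in the scene. Friction and masses are not known exactly. Their poses are not given: they have to be found in the camera images.
- box: Fixed wooden box with a sliding lid. Origin: centre of its underside. The lid slides shut along its +x; the mouth of its way is at -x. Outside: x -0.062 to 0.077, y +-0.088. Two tall sides along x (rail tops at z 0.090), two low ends only 26 mm high. Inside: x -0.054 to 0.069, y +-0.056, from the floor at z 0.006, on which the cutters stand.
- box_way (a point): Where the lid's origin lies when wedged home, axes as the box: 80 mm above the box's origin, at ledge height. The lid's underside rides on two ledges beside rails from x -0.062 to 0.070, undercut 20 degrees; the way narrows towards +x: half width at the ledges = 0.068 - 0.10*x. Two stop blocks at the rail ends, 4 mm beyond the wedged lid.
- lid: Loose wooden dovetail lid, about 0.16 kg, 130 mm long (x), 149 mm wide at its rear (-x) and 123 mm at its leading end (+x), 8 mm thick, edges bevelled 20 degrees. Origin: centre of its underside. At the start it lies in the way 5 to 45 mm short of home and slides freely; it comes out only along the box's -x and is clear after 0.14 m. A push of 10 to 20 N wedges it, within some 4 mm of home.
- lid_grip (a point): Middle of the dark wooden grip bar on the lid's centre, 21 mm above the lid's underside; the bar measures 14 mm along the lid's x, 46 mm along its y, and stands from 8 to 34 mm above the underside.
- board: Fixed wooden cutting board, 200 (x) by 250 (y) by 12 mm. Origin: centre of its underside (its top is at z 0.012 in its frame). Wall cabinets and, to its right, a microwave over the hob hang about 0.44 m above the worktop behind world x = 0.5 to 0.6: keep the arm in front of them.
- cutter_1: Loose steel biscuit cutter, largest of up to four (some may be absent): ring 92 mm across, 16 mm high, 84 g, with a bridge handle 92 mm long along its x; in its middle a wooden grip 30 mm (x) by 14 mm (y), from z 0.062 to 0.070. Origin: centre of its underside. Boxed, each stands over the next smaller, its x across the box: 6 mm between rings, 6 mm or more between grips.
- cutter_2: Loose steel biscuit cutter, second largest of up to four (some may be absent): ring 74 mm across, 16 mm high, 72 g, with a bridge handle 74 mm long along its x; in its middle a wooden grip 30 mm (x) by 14 mm (y), from z 0.048 to 0.056. Origin: centre of its underside. Boxed, each stands over the next smaller, its x across the box: 6 mm between rings, 6 mm or more between grips.
- cutter_3: Loose steel biscuit cutter, third largest of up to four (some may be absent): ring 57 mm across, 16 mm high, 60 g, with a bridge handle 57 mm long along its x; in its middle a wooden grip 30 mm (x) by 14 mm (y), from z 0.034 to 0.042. Origin: centre of its underside. Boxed, each stands over the next smaller, its x across the box: 6 mm between rings, 6 mm or more between grips.
- cutter_4: Loose steel biscuit cutter, smallest of up to four (some may be absent): ring 40 mm across, 16 mm high, 48 g, with a bridge handle 40 mm long along its x; in its middle a wooden grip 30 mm (x) by 14 mm (y), from z 0.020 to 0.028. Origin: centre of its underside. Boxed, each stands over the next smaller, its x across the box: 6 mm between rings, 6 mm or more between grips.
- mug: Bystander: two-tone mug, 78 mm wide, 101 high, back of the worktop.
- jar: Bystander: squat jar with screw lid, 58 mm wide, 86 high, at the back.
- flat_tin: Bystander: flat round food tin, 86 mm wide, 40 high, on the hob at the back.
- apple: Bystander: apple, 80 mm, at the back.
- timer: Bystander: egg-shaped kitchen timer, 64 mm wide, 60 high, between box and board near the front.
- mill: Bystander: small glass salt shaker, 44 mm wide, 90 high, behind the box.
Things that resemble listed ones, but are neither listed nor needed, are in the scene too. Of the things shaped like the lid, the wooden one is meant.

How it is judged:
By the outcome, as a careful person would: the job done as asked, in the order asked, and still so for the second after the job is handed in, with the robot touching nothing.
Of cutter_1, cutter_2, cutter_3, cutter_4 only 3 to 4 are there at a start; the rules pass over those that are not, and their reading is None.
At some moment in a run one of lid may be knocked a few centimetres aside while the robot is not near it.
Once in a run the grip may slacken for a moment while it holds something.
It also fails if it takes over 208 s, if anything falls off the work surface, if the arm or the gripper's body presses on something with over 40 N, if the wrist force passes 120 N, or if a joint passes its speed limit or range.

### The arm

A 6-joint arm with a two-finger parallel gripper is mounted at the origin on a cart in front of the work surface, level with it; the furniture and walls round the work are solid. World frame = base frame: x ahead of the robot, y to its left, z up, the work surface at z = 0. Lengths are in mm, angles in rad, forces in N, time in s.
With the tool pointing down it reaches from about 350 to 775 mm from the base axis. Payload 5.5 kg.
Tool frame: the origin (TCP) lies midway between the tips of the shut fingers; the grasp point (between the pads) lies ctrl.hold_point_z behind it (ctrl.hold_point_z is the distance from the TCP to the grasp point, in mm); z points along the fingers, y is the line along which they close (so a half turn about z gives the same grasp; the last joint's range is limited). The gripper opens to 85 mm and grips with 20 to 120 N. Pads are 22 mm wide; open, the fingers measure 114 mm over their backs; the gripper's body (76 mm by 85 mm) begins 54 mm behind the grasp point. The pads swing forward as they close: fully open they stand 13 mm farther back than shut.
Start: joints at [1.048, 0.313, 0.046, 1.304, 0, 1.431], TCP at [214.803, 533.419, 198.123] pointing down, gripper open.
Joint ranges: [-2.76, 2.76], [-0.86, 1.69], [-1.03, 1.26], [-2.2, 2.34], [-1.47, 1.5], [-3.14, 3.14]. Speed limits (rad/s): [2.57, 2.57, 3.14, 3.14, 3.14, 3.14].

### API

Orientations are given as a 3x3 rotation matrix whose columns are the frame's x, y, z axes.
In Python, from plant import ctrl gives the robot as it stands.
- The arm moves only by the tool drive_tool, never from a script. Its argument "targets" is a list of rows, each an object with "linear": the shift along the tool's x, y, z in units of 25 mm (1.0 is 25 mm), a list of three; "delta_rot": the turn, a rotation vector about the tool's x, y, z in units of 6 degrees (1.0 is 6 degrees), a list of three; "jaw": the finger opening in mm, from 0 to 85.4. In form: [{"linear": [dx, dy, dz], "delta_rot": [ax, ay, az], "jaw": jaw}, ...]. A call has 1 to 5 rows; each row is the pose to reach, as a shift and turn from the pose commanded when the call began, along the tool's axes at that moment; what a row does not reach only later rows make up. A row lasts 1/12 s, in which the tool goes at most 41.7 mm and 7.16 degrees, less where a joint would pass 70% of its speed; a pose out of reach is approached as far as the arm can. A call with a gripper value outside its range is refused whole. The fingers move at their own pace and stop on an object; the grip force is fixed at half the most. Time passes only in rows, so rows that repeat a pose let the fingers close. It gives the time, the measured TCP pose, the force, the opening and the grip force at its end, in the units of the state.
- ctrl.sense(): the state, without advancing time (a new reading comes with each control period).
- ctrl.grab_frame(name): name is "side" or "top"; returns a dict with "image" (384x512x3 uint8, red, green, blue), "range_z" (384x512 float32, mm along the optical axis (not along the pixel's ray), 0 where there is no reading), "fx", "fy", "cx", "cy" (pixels), "eye" and "rotation" of the camera in the world. Camera axes: x right, y down, z forward; pixel columns grow to the right and rows downward; lengths in mm; the calibration is good to about 2 mm. A picture is of the moment at which its call begins.
- ctrl.hand_in(): hands the job in; it is judged then, once.
The state is a dict: "time_s": time; "joint_pos": joint angles; "qd": joint speeds; "joint_torque": joint torques, N m; "tool_pos": TCP position; "ee_rot": TCP orientation; "ft_force": force on the tool from outside, world axes, zero at the start; "ft_torque": the same for the moment, N m; "gripper_width": finger opening in mm; "grasp_force": force on a finger pad.
Only numpy, scipy, OpenCV 4.12 (cv2) and the standard library are available. Lean on these libraries where they do the work, as an engineer would, in place of code of your own. Each camera call takes 0.05 s, during which the arm holds its last target. There are 200 camera calls.

## Working session

There is one attempt and no reset: what is moved stays moved. The work goes in short steps, Python scripts to look and compute and a tool call to move; the robot and the scene stay as the last step left them, time stands still between calls to the robot, and variables do not carry over. Pictures are saved under pics/ and viewed, at most 14 in all, crops included, and the job is handed in when it is done.

Besides the shell and the picture viewer there is one more tool, called after "Call:" by a JSON object that holds its "name" and its "arguments". drive_tool: Moves the arm, as the interface text tells. Its arguments: {"type":"object","properties":{"targets":{"type":"array"}},"required":["targets"]}

```bash
ls && mkdir -p pics
cat > h.py <<'E'
import numpy as np, cv2
from plant import ctrl
def grab(n,tag):
    f=ctrl.grab_frame(n); np.savez(f'pics/{tag}.npz',**f)
    cv2.imwrite(f'pics/{tag}.png',cv2.resize(f['image'][:,:,::-1],None,fx=1.5,fy=1.5)); return f
def load(tag): return dict(np.load(f'pics/{tag}.npz'))
def pix(f,u,v,z=None):  # native pixel -> world; by depth, or on plane z
    d=np.array([(u-f['cx'])/f['fx'],(v-f['cy'])/f['fy'],1.]); r=f['rotation']@d
    if z is None:
        p=f['range_z'][int(round(v))-1:int(round(v))+2,int(round(u))-1:int(round(u))+2]; k=np.median(p)
    else: k=(z-f['eye'][2])/r[2]
    return f['eye']+k*r
def cloud(f):
    v,u=np.mgrid[0:384,0:512]; k=f['range_z']
    d=np.stack([(u-f['cx'])/f['fx']*k,(v-f['cy'])/f['fy']*k,k],-1)
    return d@f['rotation'].T+f['eye']
E
python3 - <<'E'
from h import *
s=ctrl.sense(); print({k:np.round(v,3) for k,v in s.items()}, ctrl.hold_point_z)
for n in('side','top'):
    f=grab(n,n+'0'); print(n,f['eye'],np.round(f['rotation'],3).tolist(),f['fx'],f['cx'],f['cy'])
E
```

```text
pics
{'time_s': np.float64(0.0), 'joint_pos': array([1.048, 0.314, 0.045, 1.304, 0.   , 1.431]), 'qd': array([ 0.001, -0.   ,  0.001,  0.001, -0.001,  0.   ]), 'joint_torque': array([-3.0000e-03, -4.8063e+01,  2.9853e+01,  1.9000e-02, -0.0000e+00,
       -0.0000e+00]), 'tool_pos': array([214.47 , 532.891, 197.203]), 'ee_rot': array([[-0.928,  0.373, -0.001],
       [ 0.373,  0.928, -0.002],
       [ 0.   , -0.002, -1.   ]]), 'ft_force': array([-0.677, -0.41 , -0.913]), 'ft_torque': array([ 0.002,  0.014, -0.021]), 'grasp_force': np.float64(0.0), 'gripper_width': np.float64(85.354)} 18.700000000000003
side [  76.5642398  -946.38131212  588.6559173 ] [[0.938, -0.119, 0.326], [-0.346, -0.382, 0.857], [0.023, -0.917, -0.399]] 362.41113035664097 259.4270359085332 193.4170825232274
top [-274.8202725  -262.50655394 1310.11238203] [[0.441, -0.74, 0.508], [-0.897, -0.355, 0.261], [-0.013, -0.571, -0.821]] 374.94012485774005 253.3456078325543 194.0791107204019
```

View pics/side0.png

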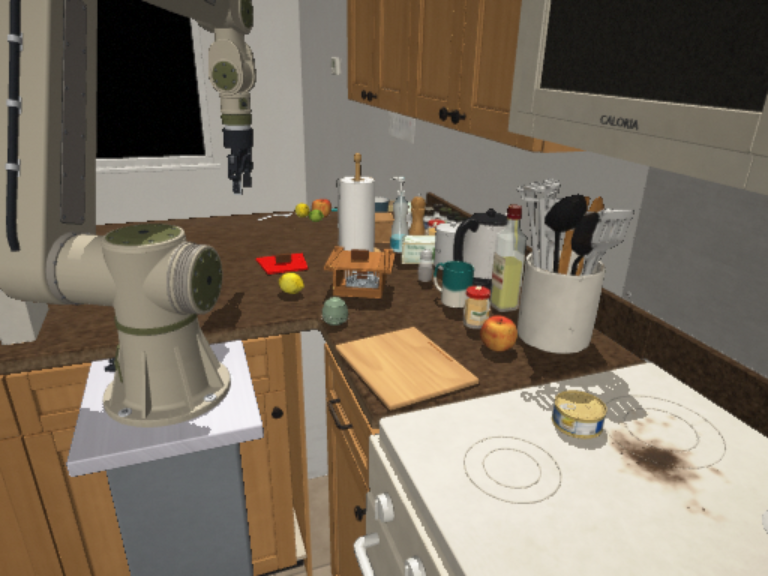

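View pics/top0.png

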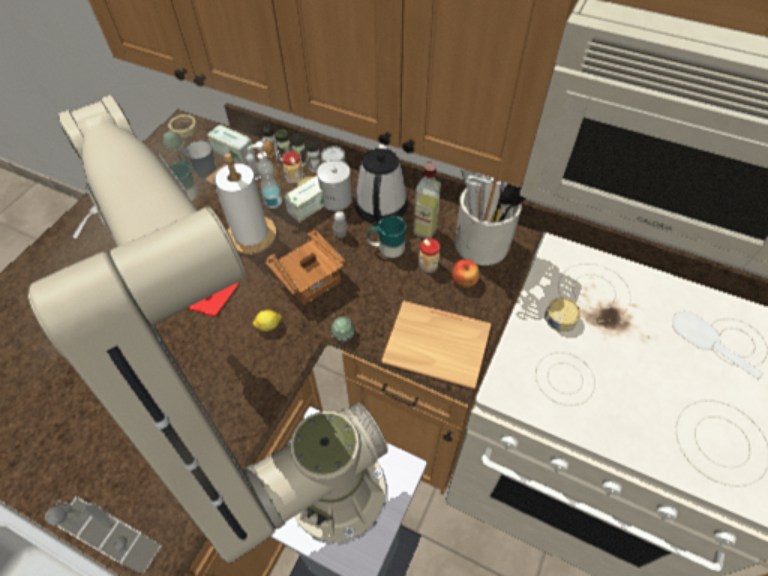

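The side view shows the box at about (360,270), the board at (405,365), the timer at (334,310) and a red decoy lid at (283,263). The top view shows the box at (308,268), the board at (437,343), the timer at (343,328) and a lemon at (267,320). I'll enlarge the box in both views.

Run:
```python
from h import *
a=load('side0');b=load('top0')
def crop(f,u0,v0,w,h,s): return cv2.resize(f['image'][v0:v0+h,u0:u0+w,::-1],None,fx=s,fy=s,interpolation=cv2.INTER_CUBIC)
c1=crop(a,210,155,60,55,6.6);c2=crop(b,170,145,66,60,6)
o=np.zeros((400,800,3),np.uint8); o[:c1.shape[0],:c1.shape[1]]=c1; o[:c2.shape[0],400:400+c2.shape[1]]=c2
cv2.imwrite('pics/c0.png',o)
for n,f,u,v in[('board side',a,405,365),('board top',b,437,343),('timer',b,343,328),('mill',b,340,224),('mug',b,390,237),('lemon',b,267,320),('red',b,214,298)]:
    print(n,np.round(pix(f,u/1.5,v/1.5)))
```

```text
board side [447. -74.  12.]
board top [445. -58.  10.]
timer [356. 173.  53.]
mill [664. 348.  61.]
mug [656. 181.  95.]
lemon [292. 367.  50.]
red [308. 562.   8.]
```

View pics/c0.png

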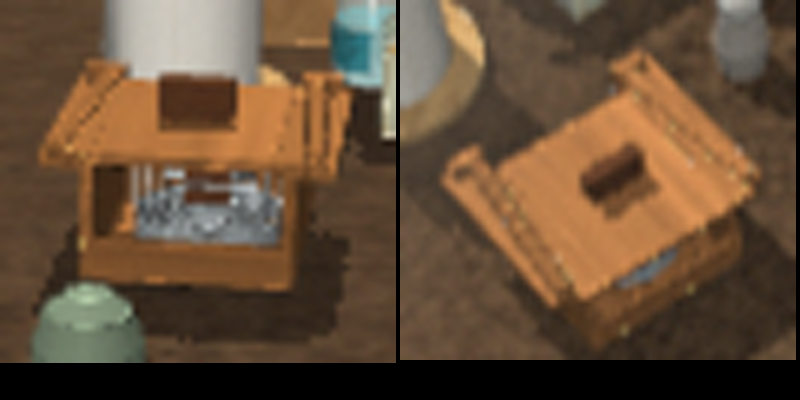

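The left crop (side) shows the box seen from its mouth end, with the cutters inside and the grip at crop (198,100). The right crop (top) shows the stop blocks at (465,160) and (630,65), so box +x points up and left in the image, and the grip is at (613,172). Next I'll fit the box from the clouds.

Run:
```python
from h import *
a=load('side0');b=load('top0')
for n,f in(('side',a),('top',b)):
    P=cloud(f).reshape(-1,3); C=f['image'].reshape(-1,3).astype(int)
    m=(P[:,0]>350)&(P[:,0]<640)&(P[:,1]>190)&(P[:,1]<440)
    wood=(C[:,0]-C[:,2]>45)
    q=P[m&wood&(P[:,2]>76)&(P[:,2]<97)]
    r=cv2.minAreaRect(q[:,:2].astype(np.float32)); print(n,len(q),r,np.round(cv2.boxPoints(r)).tolist(),np.median(q[:,2]))
    g=P[m&(P[:,2]>104)&(P[:,2]<120)]; print('grip',len(g),g.mean(0),cv2.minAreaRect(g[:,:2].astype(np.float32)))
    q=P[(P[:,0]>300)&(P[:,0]<620)&(P[:,1]>-250)&(P[:,1]<120)&(P[:,2]>7)&(P[:,2]<17)&(C[:,0]>120)]
    print('board',cv2.minAreaRect(q[:,:2].astype(np.float32)),np.median(q[:,2]))
# corners by pixel, z=90
for u,v in((465,160),(555,300),(630,60),(752,178)): print('railtop',np.round(pix(b,170+(u-400)/6,145+v/6,90)))
for u,v in((565,300),(735,195),(500,170),(620,95)): print('lid top',np.round(pix(b,170+(u-400)/6,145+v/6,88)))
print('grip top-view', pix(b,170+(612-400)/6,145+168/6,114),'side', pix(a,210+198/6.6,155+76/6.6,114))
```

```text
side 538 ((484.8544616699219, 351.522216796875), (155.52061462402344, 176.24578857421875), 65.3227310180664) [[372.0, 318.0], [532.0, 244.0], [597.0, 385.0], [437.0, 459.0]] 88.80658741396252
grip 44 [479.47516735 340.6166668  110.88399891] ((481.689453125, 342.5380554199219), (19.25111198425293, 43.78765106201172), 64.68712615966797)
board ((449.7089538574219, -59.233612060546875), (200.41050720214844, 253.51937866210938), 7.862454414367676) 12.967588523926452
top 1028 ((483.15679931640625, 355.0527648925781), (159.0192413330078, 176.385986328125), 65.376708984375) [[370.0, 320.0], [530.0, 246.0], [596.0, 391.0], [436.0, 464.0]] 86.39004164137566
grip 41 [477.77190171 343.15435633 111.16441582] ((478.68359375, 343.1788024902344), (14.917896270751953, 44.661746978759766), 65.2748794555664)
board ((465.479248046875, -84.4036865234375), (230.757080078125, 310.967529296875), 9.514209747314453) 10.948135687314107
railtop [452. 447.  90.]
railtop [378. 330.  90.]
railtop [580. 390.  90.]
railtop [524. 260.  90.]
lid top [382. 325.  88.]
lid top [507. 265.  88.]
lid top [456. 422.  88.]
lid top [550. 381.  88.]
grip top-view [474.652862   339.52483404 114.        ] side [483.59784266 345.08928556 114.        ]
```

Run:
```python
from h import *
# ortho map: x 100..760 -> rows (up = +x), y 700..-250 -> cols, 1px = 1.25mm
H=np.zeros((530,760,3),np.uint8)
for f in(load('side0'),load('top0')):
    P=cloud(f).reshape(-1,3);C=f['image'].reshape(-1,3)
    o=np.argsort(P[:,2]);P=P[o];C=C[o]
    r=((760-P[:,0])/1.25).astype(int);c=((700-P[:,1])/1.25).astype(int)
    m=(r>=1)&(r<529)&(c>=1)&(c<759)&(P[:,2]>-15)&(P[:,2]<140)
    for i in np.where(m)[0]: H[r[i]-1:r[i]+2,c[i]-1:c[i]+2]=C[i]
for x in range(100,800,100): cv2.line(H,(0,int((760-x)/1.25)),(760,int((760-x)/1.25)),(255,255,0),1)
for y in range(-200,700,100): cv2.line(H,(int((700-y)/1.25),0),(int((700-y)/1.25),530),(0,255,255) if y else (255,0,255),1)
cv2.imwrite('pics/map.png',H[:,:,::-1])
```

```text
(no output)
```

View pics/map.png

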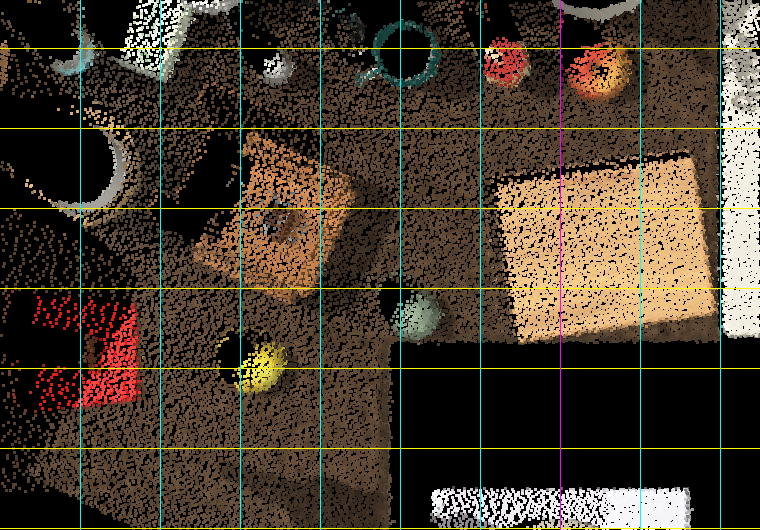

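The map shows the box centred near (484,354) with yaw 65.3°, the board at (450,-60), the timer at (365,180), the lemon at (305,375) and the red decoy at (325,595). The worktop at front left, around (160,450), is free, so the lid goes there. I'm moving above the lid grip.

Call:
{"name": "drive_tool", "arguments": {"targets": [{"linear": [-1.6, -0.4, 0], "delta_rot": [0, 0, 0.47], "jaw": 60}, {"linear": [-3.2, -0.8, 0], "delta_rot": [0, 0, 0.47], "jaw": 60}, {"linear": [-4.6, -1.2, 0], "delta_rot": [0, 0, 0.47], "jaw": 60}, {"linear": [-6.0, -1.6, 0], "delta_rot": [0, 0, 0.47], "jaw": 60}, {"linear": [-7.2, -1.8, 0], "delta_rot": [0, 0, 0.47], "jaw": 60}]}}

```text
time_s: 0.52
tool_pos: [366.0, 422.4, 197.7]
ee_rot: [[-0.908, 0.419, -0.001], [0.419, 0.908, -0.001], [0.0, -0.001, -1.0]]
ft_force: [-0.2, 1.3, 0.1]
gripper_width: 60.1
grasp_force: 0.0
```

```bash
cat >> h.py <<'E'
B=np.array([484.6,354.5,0.]); YAW=np.radians(65.3)
AX=np.array([np.cos(YAW),np.sin(YAW),0]);AY=np.array([-AX[1],AX[0],0])
RB=np.stack([AY,AX,[0,0,-1]],1) # wanted tool rotation
def to(p):
    """shift in current tool axes, units of 25 mm, and turn to RB in units of 6 deg"""
    s=ctrl.sense();R=s['ee_rot']
    from scipy.spatial.transform import Rotation as Ro
    print('t',round(float(s['time_s']),2),'tcp',np.round(s['tool_pos'],1),'F',np.round(s['ft_force'],1),'w',round(float(s['gripper_width']),1))
    print('lin',np.round(R.T@(np.array(p,float)-s['tool_pos'])/25,2),'rot',np.round(Ro.from_matrix(R.T@RB).as_rotvec(degrees=True)/6,2))
E
python3 - <<'E'
from h import *
to([478.3,341.3,140]); print(pix(load('top0'),100/1.5,530/1.5))
E
```

```text
t 0.52 tcp [366.  422.4 197.7] F [-0.2  1.3  0.1] w 60.1
lin [-5.44 -1.06  2.31] rot [-0.01 -0.   -0.01]
[-305.4474712   398.73374072   55.41220169]
```

Call:
{"name": "drive_tool", "arguments": {"targets": [{"linear": [-1.4, -0.3, 0.3], "delta_rot": [0, 0, 0], "jaw": 50}, {"linear": [-2.8, -0.5, 0.8], "delta_rot": [0, 0, 0], "jaw": 50}, {"linear": [-4.2, -0.8, 1.4], "delta_rot": [0, 0, 0], "jaw": 50}, {"linear": [-5.2, -1.0, 2.0], "delta_rot": [0, 0, 0], "jaw": 50}, {"linear": [-5.4, -1.1, 2.3], "delta_rot": [0, 0, 0], "jaw": 50}]}}

```text
time_s: 0.93
tool_pos: [478.6, 339.9, 138.1]
ee_rot: [[-0.906, 0.423, -0.001], [0.423, 0.906, -0.002], [0.0, -0.002, -1.0]]
ft_force: [-0.1, 0.3, 0.1]
gripper_width: 50.3
grasp_force: 0.0
```

Call:
{"name": "drive_tool", "arguments": {"targets": [{"linear": [0, 0, 0.4], "delta_rot": [0, 0, 0], "jaw": 50}, {"linear": [0, 0, 0.8], "delta_rot": [0, 0, 0], "jaw": 50}, {"linear": [0, 0, 1.2], "delta_rot": [0, 0, 0], "jaw": 50}, {"linear": [0, 0, 1.6], "delta_rot": [0, 0, 0], "jaw": 50}, {"linear": [0, 0, 1.8], "delta_rot": [0, 0, 0], "jaw": 50}]}}

```text
time_s: 1.35
tool_pos: [474.4, 343.6, 94.2]
ee_rot: [[-0.909, 0.417, -0.001], [0.417, 0.909, -0.001], [0.001, -0.001, -1.0]]
ft_force: [0.2, 0.6, 0.0]
gripper_width: 49.8
grasp_force: 0.0
```

Run:
```python
from h import *
to([478.3,341.3,93])
f=grab('top','t1');g=grab('side','s1')
def crop(f,u0,v0,w,h,s): return cv2.resize(f['image'][v0:v0+h,u0:u0+w,::-1],None,fx=s,fy=s,interpolation=cv2.INTER_CUBIC)
o=np.zeros((400,800,3),np.uint8); c1=crop(g,205,135,64,64,6.2);c2=crop(f,170,140,66,66,6)
o[:c1.shape[0],:c1.shape[1]]=c1; o[:c2.shape[0],400:400+c2.shape[1]]=c2
cv2.imwrite('pics/c1.png',o)
```

```text
t 1.35 tcp [474.4 343.6  94.2] F [0.2 0.6 0. ] w 49.8
lin [-0.18 -0.02  0.05] rot [-0.01 -0.01  0.01]
```

View pics/c1.png

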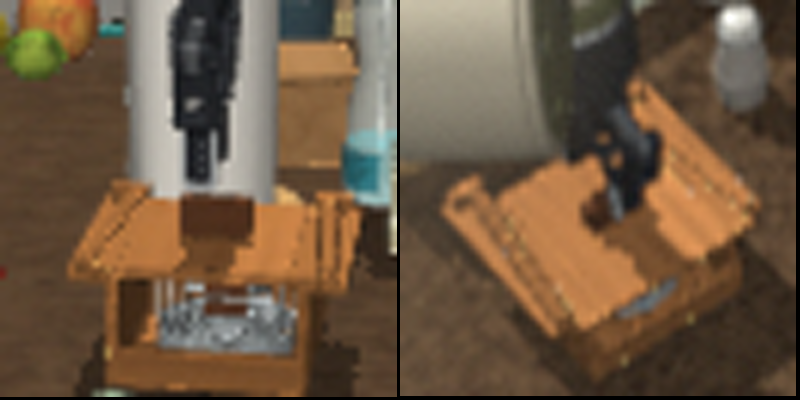

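The picture shows the fingertips apparently still above the grip: the side crop has the finger end at (198,180) and the grip top at (215,195). I'll check fingertip heights in the clouds.

Run:
```python
from h import *
for t in('s1','t1'):
    f=load(t);P=cloud(f).reshape(-1,3);C=f['image'].reshape(-1,3).astype(int)
    m=(np.abs(P[:,0]-478)<70)&(np.abs(P[:,1]-342)<90)&(P[:,2]>89)&(P[:,2]<180)&(C.max(1)<90)
    q=P[m]; k=np.c_[(q-B)@AX,(q-B)@AY,q[:,2]]
    k=k[np.argsort(k[:,2])]; print(t,len(k)); print(np.round(k[:60:2]).astype(int).tolist())
```

```text
s1 128
[[-16, 4, 89], [-18, -8, 90], [-13, 12, 92], [-14, 16, 92], [-16, -4, 93], [-18, 4, 94], [-20, -1, 95], [-14, 20, 96], [-15, 8, 97], [-18, 12, 98], [-19, 16, 98], [-17, -16, 99], [-20, -4, 99], [-21, -12, 100], [-14, 12, 100], [-16, 4, 102], [-19, 19, 102], [-17, -16, 103], [-18, -8, 103], [-24, 7, 104], [-17, 20, 105], [-14, -8, 106], [-13, -23, 106], [-18, 8, 106], [-20, 15, 107], [-21, 3, 107], [-15, 12, 109], [-19, 19, 110], [-17, 4, 110], [-18, -4, 111]]
t1 54
[[-15, 11, 92], [-15, 10, 97], [-17, 15, 104], [-13, 7, 106], [-18, 11, 107], [-17, 14, 109], [-12, 16, 113], [-11, 10, 113], [-15, 7, 115], [-16, 23, 115], [16, 8, 131], [11, 5, 140], [-50, 14, 142], [-43, 13, 147], [8, 11, 147], [-45, 19, 147], [13, 17, 148], [-51, 13, 148], [11, 13, 152], [11, 8, 154], [9, 18, 158], [-54, 14, 159], [-46, 13, 163], [10, 6, 166], [13, 8, 172], [-53, 20, 175], [-68, 6, 178]]
```

Run:
```python
from h import *
for t in('side','top'):
    f=grab(t,t+'2');P=cloud(f).reshape(-1,3);C=f['image'].reshape(-1,3).astype(int)
    k=np.c_[(P-B)@AX,(P-B)@AY,P[:,2]]
    for lo,hi in((0,30),(-70,-35)):
        m=(k[:,0]>lo)&(k[:,0]<hi)&(np.abs(k[:,1])<25)&(k[:,2]>91)&(k[:,2]<180)
        q=k[m]; q=q[np.argsort(q[:,2])]; print(t,len(q),np.round(q[:12]).astype(int).tolist())
s=ctrl.sense();print(s['time_s'],s['tool_pos'],s['joint_pos'])
```

```text
side 22 [[16, 0, 133], [11, -4, 134], [9, -1, 139], [9, -5, 139], [16, -4, 141], [11, 0, 142], [13, -4, 146], [9, -1, 147], [18, 0, 149], [14, -4, 150], [10, -1, 155], [10, -5, 156]]
side 64 [[-37, 25, 91], [-69, 12, 92], [-42, 8, 131], [-42, 4, 131], [-47, 0, 133], [-44, 4, 136], [-44, 8, 136], [-44, 0, 136], [-46, 12, 136], [-47, 15, 137], [-50, -4, 139], [-42, 16, 139]]
top 22 [[15, 10, 127], [12, 1, 129], [10, 16, 137], [13, 4, 138], [11, 11, 138], [8, 8, 139], [12, 14, 140], [12, 18, 143], [10, 10, 144], [15, 16, 145], [10, 14, 147], [12, 3, 150]]
top 28 [[-64, 0, 91], [-54, 13, 92], [-65, -24, 92], [-64, 10, 93], [-47, 12, 137], [-51, 0, 137], [-52, 10, 141], [-51, 4, 141], [-41, 17, 141], [-50, -1, 142], [-48, 17, 142], [-46, 15, 145]]
1.55 [475.74168553 343.51723017  95.90011127] [ 4.88585940e-01  3.83242255e-01 -1.08365673e-01  1.07879792e+00
  6.68406237e-05  9.19563095e-01]
```

```bash
python3 - <<'E'
from h import *
f=load('side0');P=cloud(f)[100:150,140:180].reshape(-1,3)
q=P[(np.abs(P[:,0]-214)<110)&(np.abs(P[:,1]-533)<110)&(P[:,2]>100)]
q=q[np.argsort(q[:,2])];print(np.round(q[:14]).astype(int).tolist())
q=P[np.argsort(P[:,2])]
def fk(): pass
E
python3 - <<'E'
import sys; sys.path.insert(0,'.')
from h import *
print([x for x in dir(ctrl) if x[0]!='_'])
ss=[ctrl.sense()['tool_pos'] for _ in range(3)]; print(np.round(ss,2))
E
```

```text
[[241, 576, 246], [229, 578, 246], [221, 578, 247], [232, 571, 248], [224, 572, 248], [236, 569, 248], [207, 486, 248], [196, 488, 248], [188, 488, 249], [192, 487, 249], [199, 484, 249], [203, 480, 250], [229, 576, 251], [225, 576, 251]]
['MotionError', 'grab_frame', 'hand_in', 'hold_point_z', 'sense']
[[475.74 343.52  95.9 ]
 [475.74 343.52  95.9 ]
 [475.74 343.52  95.9 ]]
```

```bash
python3 - <<'E'
from h import *
for t in('side2','top2'):
    P=cloud(load(t)).reshape(-1,3);k=np.c_[(P-B)@AX,(P-B)@AY,P[:,2]]
    for z in range(125,300,10):
        q=k[(np.abs(k[:,0]+15)<75)&(np.abs(k[:,1])<60)&(k[:,2]>z)&(k[:,2]<=z+10)]
        if len(q): print(t,z,len(q),'x',np.round(q[:,0].min()),np.round(q[:,0].max()),'y',np.round(q[:,1].min()),np.round(q[:,1].max()))
E
python3 - <<'E'
import sys; sys.path.insert(0,'.')
from h import *
f=load('side2'); cv2.imwrite('pics/g.png',cv2.resize(f['image'][90:200,200:290,::-1],None,fx=5.4,fy=5.4,interpolation=cv2.INTER_CUBIC))
E
```

```text
side2 125 5 x -47.0 16.0 y -4.0 8.0
side2 135 18 x -54.0 16.0 y -5.0 16.0
side2 145 16 x -58.0 18.0 y -4.0 15.0
side2 155 20 x -57.0 10.0 y -5.0 15.0
side2 165 18 x -58.0 19.0 y -7.0 16.0
side2 175 18 x -71.0 27.0 y -8.0 16.0
side2 185 20 x -75.0 8.0 y -10.0 15.0
side2 195 21 x -77.0 11.0 y -12.0 15.0
side2 205 28 x -82.0 13.0 y -13.0 14.0
side2 215 28 x -83.0 -2.0 y -14.0 14.0
side2 225 43 x -85.0 52.0 y -15.0 24.0
side2 235 35 x -79.0 -3.0 y -14.0 22.0
side2 245 20 x -54.0 -33.0 y -13.0 15.0
side2 255 39 x -57.0 -25.0 y -31.0 40.0
side2 265 55 x -55.0 -25.0 y -31.0 40.0
side2 275 56 x -56.0 -23.0 y -31.0 41.0
side2 285 51 x -56.0 -19.0 y -31.0 40.0
side2 295 65 x -55.0 -1.0 y -31.0 40.0
top2 125 2 x 12.0 15.0 y 1.0 10.0
top2 135 15 x -52.0 15.0 y -1.0 18.0
top2 145 16 x -56.0 12.0 y -1.0 18.0
top2 155 6 x -46.0 12.0 y 8.0 16.0
top2 165 4 x -42.0 12.0 y 6.0 17.0
top2 175 13 x -73.0 -47.0 y -2.0 20.0
top2 185 12 x -73.0 -44.0 y -6.0 19.0
top2 195 24 x -77.0 -32.0 y -4.0 23.0
top2 205 12 x -79.0 -30.0 y -5.0 24.0
top2 215 22 x -82.0 -30.0 y -4.0 25.0
top2 225 42 x -83.0 -24.0 y -12.0 24.0
top2 235 27 x -83.0 -34.0 y -4.0 21.0
top2 245 10 x -54.0 -43.0 y -0.0 17.0
top2 255 16 x -54.0 -39.0 y -20.0 28.0
top2 265 21 x -54.0 -43.0 y -19.0 27.0
top2 275 25 x -53.0 -36.0 y -25.0 26.0
top2 285 20 x -54.0 -45.0 y -15.0 26.0
top2 295 41 x -53.0 -27.0 y -29.0 27.0
```

View pics/g.png

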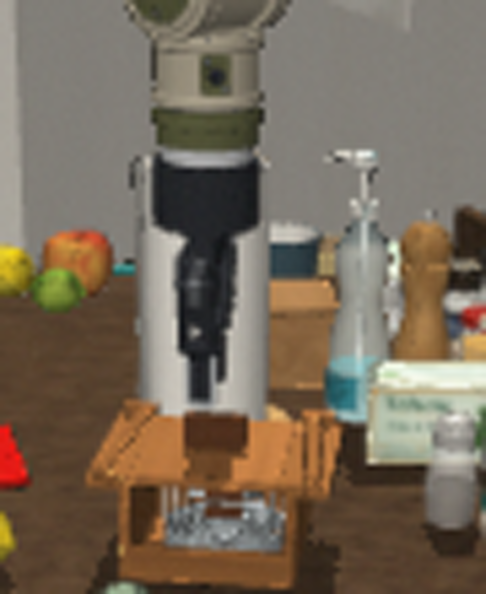

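The real fingertips look about 35 mm above the reported TCP. A safe test is to close the jaws here: a stop at 14 mm means the bar is between the pads, and 0 means they are above it.

Call:
{"name": "drive_tool", "arguments": {"targets": [{"linear": [0, 0, 0], "delta_rot": [0, 0, 0], "jaw": 5}, {"linear": [0, 0, 0], "delta_rot": [0, 0, 0], "jaw": 5}, {"linear": [0, 0, 0], "delta_rot": [0, 0, 0], "jaw": 5}, {"linear": [0, 0, 0], "delta_rot": [0, 0, 0], "jaw": 5}, {"linear": [0, 0, 0], "delta_rot": [0, 0, 0], "jaw": 5}]}}

```text
time_s: 1.97
tool_pos: [476.2, 343.0, 95.9]
ee_rot: [[-0.908, 0.419, 0.0], [0.419, 0.908, 0.0], [-0.0, 0.0, -1.0]]
ft_force: [-0.2, -0.3, 0.3]
gripper_width: 5.1
grasp_force: 0.0
```

Call:
{"name": "drive_tool", "arguments": {"targets": [{"linear": [0, 0, 0], "delta_rot": [0, 0, 0], "jaw": 5}, {"linear": [0, 0, 0], "delta_rot": [0, 0, 0], "jaw": 5}, {"linear": [0, 0, 0], "delta_rot": [0, 0, 0], "jaw": 5}]}}

```text
time_s: 2.22
tool_pos: [476.0, 342.9, 95.6]
ee_rot: [[-0.908, 0.419, -0.0], [0.419, 0.908, 0.0], [0.0, 0.0, -1.0]]
ft_force: [-0.2, -0.7, 0.2]
gripper_width: 5.2
grasp_force: 0.0
```

Run:
```python
from h import *
for t in('side','top'):
    f=grab(t,t+'3');P=cloud(f).reshape(-1,3)
    k=np.c_[(P-B)@AX,(P-B)@AY,P[:,2]]
    m=(np.abs(k[:,0]+15)<30)&(np.abs(k[:,1])<30)&(k[:,2]>116)&(k[:,2]<150)
    q=k[m]; q=q[np.argsort(q[:,2])]; print(t,len(q),np.round(q[:14]).astype(int).tolist())
s=ctrl.sense();print(s['time_s'],s['tool_pos'],s['grasp_force'])
```

```text
side 26 [[-10, 1, 116], [-18, 8, 131], [-21, -1, 133], [-27, 10, 134], [-26, 3, 134], [-25, -5, 134], [-16, -8, 135], [-23, -5, 137], [-27, 10, 138], [-28, 6, 139], [-14, -8, 139], [-32, -2, 140], [-33, 2, 141], [-10, -7, 141]]
top 22 [[-13, 11, 116], [-17, -1, 116], [-14, -14, 117], [-18, 14, 117], [-20, 13, 131], [-18, 16, 138], [-29, 4, 139], [-21, 13, 139], [-25, 1, 139], [-31, 10, 139], [-28, -2, 139], [-32, 1, 140], [-29, 13, 140], [-16, 14, 141]]
2.3167 [476.06750959 342.9286812   95.59941974] 0.0
```

Confirmed: the tips are about 35 mm above the reported TCP, and the start picture gives the same offset. I'll use tip z = reported z + 35, then open and descend over the bar.

Call:
{"name": "drive_tool", "arguments": {"targets": [{"linear": [0, 0, 0], "delta_rot": [0, 0, 0], "jaw": 45}, {"linear": [0, 0, 0], "delta_rot": [0, 0, 0], "jaw": 45}, {"linear": [0, 0, 0], "delta_rot": [0, 0, 0], "jaw": 45}, {"linear": [-0.15, 0.0, 0.2], "delta_rot": [0, 0, 0], "jaw": 45}, {"linear": [-0.15, 0.0, 0.5], "delta_rot": [0, 0, 0], "jaw": 45}]}}

```text
time_s: 2.73
tool_pos: [480.7, 341.6, 83.5]
ee_rot: [[-0.908, 0.419, 0.002], [0.419, 0.908, 0.001], [-0.002, 0.002, -1.0]]
ft_force: [0.4, 0.5, -0.1]
gripper_width: 45.3
grasp_force: 0.0
```

Call:
{"name": "drive_tool", "arguments": {"targets": [{"linear": [0, 0, 0.3], "delta_rot": [0, 0, 0], "jaw": 45}, {"linear": [0, 0, 0.6], "delta_rot": [0, 0, 0], "jaw": 45}, {"linear": [0, 0, 0.8], "delta_rot": [0, 0, 0], "jaw": 45}, {"linear": [0, 0, 0.9], "delta_rot": [0, 0, 0], "jaw": 45}, {"linear": [0, 0, 0.95], "delta_rot": [0, 0, 0], "jaw": 45}]}}

```text
time_s: 3.15
tool_pos: [478.9, 341.1, 58.4]
ee_rot: [[-0.908, 0.419, -0.001], [0.419, 0.908, -0.001], [0.001, -0.001, -1.0]]
ft_force: [-0.7, 0.2, 0.2]
gripper_width: 45.2
grasp_force: 0.0
```

Run:
```python
from h import *
to([478.3,341.3,57])
for t in('side','top'):
    f=grab(t,t+'4');P=cloud(f).reshape(-1,3)
    k=np.c_[(P-B)@AX,(P-B)@AY,P[:,2]]
    m=(np.abs(k[:,0]+15)<48)&(np.abs(k[:,0]+15)>10)&(np.abs(k[:,1])<20)&(k[:,2]>91)&(k[:,2]<150)
    q=k[m]; q=q[np.argsort(q[:,2])]; print(t,len(q),np.round(q[:14]).astype(int).tolist())
```

```text
t 3.15 tcp [478.9 341.1  58.4] F [-0.7  0.2  0.2] w 45.2
lin [ 0.02 -0.    0.06] rot [-0.01 -0.01 -0.01]
side 78 [[-34, 13, 91], [-46, 12, 91], [-56, 6, 91], [-58, 18, 91], [-45, -4, 96], [-51, -8, 98], [-44, 0, 99], [-45, 8, 99], [-46, 4, 100], [-45, -8, 100], [-47, -4, 101], [-28, -13, 102], [-40, -11, 103], [-43, -7, 104]]
top 63 [[-47, -12, 91], [15, 15, 92], [-57, 10, 92], [-37, 11, 94], [9, 3, 95], [10, -2, 96], [-44, 10, 100], [6, 9, 102], [8, 3, 103], [-49, 8, 104], [9, 7, 104], [-43, 9, 104], [-48, 2, 104], [7, 13, 105]]
```

Call:
{"name": "drive_tool", "arguments": {"targets": [{"linear": [0, 0, 0], "delta_rot": [0, 0, 0], "jaw": 8}, {"linear": [0, 0, 0], "delta_rot": [0, 0, 0], "jaw": 8}, {"linear": [0, 0, 0], "delta_rot": [0, 0, 0], "jaw": 8}, {"linear": [0, 0, 0], "delta_rot": [0, 0, 0], "jaw": 8}, {"linear": [0, 0, 0], "delta_rot": [0, 0, 0], "jaw": 8}]}}

```text
time_s: 3.67
tool_pos: [480.0, 341.8, 60.1]
ee_rot: [[-0.908, 0.419, 0.001], [0.419, 0.908, 0.001], [-0.001, 0.001, -1.0]]
ft_force: [-0.1, 0.8, 3.8]
gripper_width: 12.6
grasp_force: 59.8
```

Call:
{"name": "drive_tool", "arguments": {"targets": [{"linear": [0, -0.2, 0], "delta_rot": [0, 0, 0], "jaw": 8}, {"linear": [0, -0.4, 0], "delta_rot": [0, 0, 0], "jaw": 8}, {"linear": [0, -0.6, 0], "delta_rot": [0, 0, 0], "jaw": 8}, {"linear": [0, -0.8, 0], "delta_rot": [0, 0, 0], "jaw": 8}, {"linear": [0, -1.0, 0], "delta_rot": [0, 0, 0], "jaw": 8}]}}

```text
time_s: 4.08
tool_pos: [469.5, 318.8, 60.1]
ee_rot: [[-0.908, 0.419, 0.002], [0.419, 0.908, 0.002], [-0.001, 0.002, -1.0]]
ft_force: [1.5, 2.5, 5.6]
gripper_width: 12.8
grasp_force: 60.0
```

Call:
{"name": "drive_tool", "arguments": {"targets": [{"linear": [0, -0.5, 0], "delta_rot": [0, 0, 0], "jaw": 8}, {"linear": [0, -1.0, 0], "delta_rot": [0, 0, 0], "jaw": 8}, {"linear": [0, -1.5, 0], "delta_rot": [0, 0, 0], "jaw": 8}, {"linear": [0, -2.0, 0], "delta_rot": [0, 0, 0], "jaw": 8}, {"linear": [0, -2.4, 0], "delta_rot": [0, 0, 0], "jaw": 8}]}}

```text
time_s: 4.5
tool_pos: [443.7, 263.6, 59.8]
ee_rot: [[-0.908, 0.419, 0.001], [0.419, 0.908, 0.001], [-0.0, 0.001, -1.0]]
ft_force: [1.0, 2.4, 3.4]
gripper_width: 12.6
grasp_force: 59.9
```

Call:
{"name": "drive_tool", "arguments": {"targets": [{"linear": [0, -0.5, 0], "delta_rot": [0, 0, 0], "jaw": 8}, {"linear": [0, -1.0, 0], "delta_rot": [0, 0, 0], "jaw": 8}, {"linear": [0, -1.5, 0], "delta_rot": [0, 0, 0], "jaw": 8}, {"linear": [0, -2.0, 0], "delta_rot": [0, 0, 0], "jaw": 8}, {"linear": [0, -2.4, 0], "delta_rot": [0, 0, 0], "jaw": 8}]}}

```text
time_s: 4.92
tool_pos: [416.3, 207.6, 58.3]
ee_rot: [[-0.908, 0.419, -0.003], [0.419, 0.908, -0.002], [0.002, -0.003, -1.0]]
ft_force: [0.2, 0.4, -0.5]
gripper_width: 12.8
grasp_force: 59.1
```

Run:
```python
from h import *
to([160,450,130]); s=ctrl.sense(); print((s['tool_pos']-B)@AX,(s['tool_pos']-B)@AY)
```

```text
t 4.92 tcp [416.3 207.6  58.3] F [ 0.2  0.4 -0.5] w 12.8
lin [13.38  4.49 -2.85] rot [-0.03 -0.02 -0.01]
-161.93981430288747 0.651447966679837
```

Call:
{"name": "drive_tool", "arguments": {"targets": [{"linear": [0, 0, -0.6], "delta_rot": [0, 0, 0], "jaw": 8}, {"linear": [0, 0, -1.2], "delta_rot": [0, 0, 0], "jaw": 8}, {"linear": [0.5, 0, -1.8], "delta_rot": [0, 0, 0], "jaw": 8}, {"linear": [1.3, 0.2, -2.2], "delta_rot": [0, 0, 0], "jaw": 8}, {"linear": [2.3, 0.6, -2.4], "delta_rot": [0, 0, 0], "jaw": 8}]}}

```text
time_s: 5.33
tool_pos: [372.9, 246.1, 120.1]
ee_rot: [[-0.907, 0.422, 0.001], [0.422, 0.907, -0.001], [-0.001, -0.0, -1.0]]
ft_force: [0.1, 0.9, -0.5]
gripper_width: 12.4
grasp_force: 59.1
```

Call:
{"name": "drive_tool", "arguments": {"targets": [{"linear": [1.2, 0.4, 0], "delta_rot": [0, 0, 0], "jaw": 8}, {"linear": [2.4, 0.8, 0], "delta_rot": [0, 0, 0], "jaw": 8}, {"linear": [3.6, 1.2, 0], "delta_rot": [0, 0, 0], "jaw": 8}, {"linear": [4.8, 1.6, 0], "delta_rot": [0, 0, 0], "jaw": 8}, {"linear": [6.0, 2.0, 0], "delta_rot": [0, 0, 0], "jaw": 8}]}}

```text
time_s: 5.75
tool_pos: [255.8, 355.1, 118.8]
ee_rot: [[-0.908, 0.419, -0.001], [0.419, 0.908, -0.001], [0.0, -0.002, -1.0]]
ft_force: [0.9, 0.3, -1.5]
gripper_width: 12.7
grasp_force: 59.1
```

Call:
{"name": "drive_tool", "arguments": {"targets": [{"linear": [1.2, 0.4, 0], "delta_rot": [0, 0, 0], "jaw": 8}, {"linear": [2.4, 0.8, 0], "delta_rot": [0, 0, 0], "jaw": 8}, {"linear": [3.6, 1.2, 0], "delta_rot": [0, 0, 0], "jaw": 8}, {"linear": [4.6, 1.6, 0], "delta_rot": [0, 0, 0], "jaw": 8}, {"linear": [5.0, 1.9, 0], "delta_rot": [0, 0, 0], "jaw": 8}]}}

```text
time_s: 6.17
tool_pos: [161.3, 451.3, 118.7]
ee_rot: [[-0.909, 0.416, -0.001], [0.416, 0.909, -0.001], [0.001, -0.002, -1.0]]
ft_force: [0.0, -1.2, -0.5]
gripper_width: 12.6
grasp_force: 59.1
```

Run:
```python
from h import *
to([160,450,-20])
for t in('side','top'):
    f=grab(t,t+'5');P=cloud(f).reshape(-1,3);C=f['image'].reshape(-1,3).astype(int)
    m=(np.abs(P[:,0]-160)<150)&(np.abs(P[:,1]-450)<150)&(P[:,2]>30)&(P[:,2]<160)&(C[:,0]-C[:,2]>45)
    q=P[m]
    if len(q)>5: print(t,len(q),q.mean(0),q.min(0),q.max(0), cv2.minAreaRect(q[:,:2].astype(np.float32)))
```

```text
t 6.17 tcp [161.3 451.3 118.7] F [ 0.  -1.2 -0.5] w 12.6
lin [ 0.02 -0.06  5.55] rot [-0.02 -0.01  0.02]
side 465 [186.90658042 419.99790071 127.27269141] [ 75.79792946 343.06827721  31.03914251] [309.48941571 597.68130033 159.61681262] ((192.1753692626953, 469.71368408203125), (233.17788696289062, 254.60504150390625), 0.33368536829948425)
top 387 [186.31165113 396.04386669 110.97747965] [ 70.67792258 345.42563041  30.09361219] [309.82435081 452.24188822 154.38870869] ((192.49569702148438, 397.7608947753906), (60.987125396728516, 249.98709106445312), 77.96086883544922)
```

View pics/side5.png

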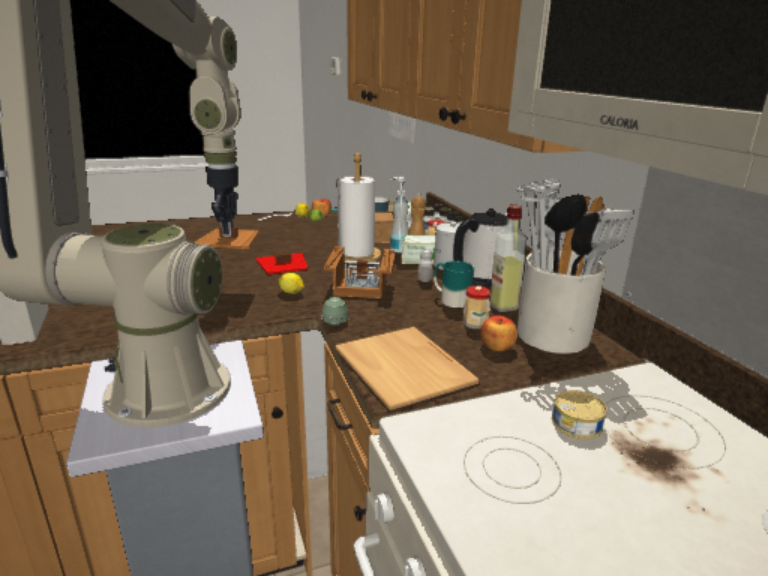

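The lid is held level at about pixel (230,238) over free worktop. Lowering.

Call:
{"name": "drive_tool", "arguments": {"targets": [{"linear": [0, 0, 0.8], "delta_rot": [0, 0, 0], "jaw": 8}, {"linear": [0, 0, 1.6], "delta_rot": [0, 0, 0], "jaw": 8}, {"linear": [0, 0, 2.4], "delta_rot": [0, 0, 0], "jaw": 8}, {"linear": [0, 0, 3.2], "delta_rot": [0, 0, 0], "jaw": 8}, {"linear": [0, 0, 4.0], "delta_rot": [0, 0, 0], "jaw": 8}]}}

```text
time_s: 6.68
tool_pos: [164.9, 449.4, 18.2]
ee_rot: [[-0.907, 0.42, 0.0], [0.42, 0.907, -0.001], [-0.001, -0.001, -1.0]]
ft_force: [0.1, 0.8, -1.6]
gripper_width: 12.6
grasp_force: 59.3
```

Call:
{"name": "drive_tool", "arguments": {"targets": [{"linear": [0, 0, 0.5], "delta_rot": [0, 0, 0], "jaw": 8}, {"linear": [0, 0, 0.9], "delta_rot": [0, 0, 0], "jaw": 8}, {"linear": [0, 0, 1.2], "delta_rot": [0, 0, 0], "jaw": 8}, {"linear": [0, 0, 1.4], "delta_rot": [0, 0, 0], "jaw": 8}, {"linear": [0, 0, 1.45], "delta_rot": [0, 0, 0], "jaw": 8}]}}

```text
time_s: 7.1
tool_pos: [164.2, 450.5, -17.4]
ee_rot: [[-0.908, 0.419, -0.0], [0.419, 0.908, -0.001], [-0.0, -0.001, -1.0]]
ft_force: [-0.0, 0.6, -2.1]
gripper_width: 12.5
grasp_force: 59.1
```

Call:
{"name": "drive_tool", "arguments": {"targets": [{"linear": [0, 0, 0], "delta_rot": [0, 0, 0], "jaw": 8}, {"linear": [0, 0, 0.04], "delta_rot": [0, 0, 0], "jaw": 8}, {"linear": [0, 0, 0.08], "delta_rot": [0, 0, 0], "jaw": 8}]}}

```text
time_s: 7.35
tool_pos: [164.3, 451.8, -18.2]
ee_rot: [[-0.908, 0.419, 0.001], [0.419, 0.908, 0.001], [-0.0, 0.002, -1.0]]
ft_force: [-0.4, -0.3, -2.1]
gripper_width: 12.8
grasp_force: 59.1
```

Call:
{"name": "drive_tool", "arguments": {"targets": [{"linear": [0, 0, 0.04], "delta_rot": [0, 0, 0], "jaw": 8}, {"linear": [0, 0, 0.08], "delta_rot": [0, 0, 0], "jaw": 8}, {"linear": [0, 0, 0.1], "delta_rot": [0, 0, 0], "jaw": 8}]}}

```text
time_s: 7.6
tool_pos: [164.1, 451.6, -19.8]
ee_rot: [[-0.908, 0.418, 0.001], [0.418, 0.908, 0.001], [-0.0, 0.001, -1.0]]
ft_force: [-2.3, -5.5, 18.8]
gripper_width: 12.9
grasp_force: 61.8
```

Call:
{"name": "drive_tool", "arguments": {"targets": [{"linear": [0, 0, 0.03], "delta_rot": [0, 0, 0], "jaw": 8}, {"linear": [0, 0, 0.06], "delta_rot": [0, 0, 0], "jaw": 8}]}}

```text
time_s: 7.77
tool_pos: [164.1, 451.7, -19.8]
ee_rot: [[-0.908, 0.418, 0.001], [0.418, 0.908, 0.002], [-0.001, 0.002, -1.0]]
ft_force: [-4.7, -10.0, 37.0]
gripper_width: 12.6
grasp_force: 64.3
```

Call:
{"name": "drive_tool", "arguments": {"targets": [{"linear": [0, 0, -0.12], "delta_rot": [0, 0, 0], "jaw": 8}, {"linear": [0, 0, -0.12], "delta_rot": [0, 0, 0], "jaw": 40}, {"linear": [0, 0, -0.12], "delta_rot": [0, 0, 0], "jaw": 40}, {"linear": [0, 0, -0.12], "delta_rot": [0, 0, 0], "jaw": 40}, {"linear": [0, 0, -0.12], "delta_rot": [0, 0, 0], "jaw": 40}]}}

```text
time_s: 8.18
tool_pos: [163.8, 451.1, -20.1]
ee_rot: [[-0.908, 0.419, -0.0], [0.419, 0.908, -0.0], [0.0, -0.0, -1.0]]
ft_force: [-0.1, -0.3, 0.7]
gripper_width: 40.1
grasp_force: 0.0
```

Call:
{"name": "drive_tool", "arguments": {"targets": [{"linear": [0, 0, -0.5], "delta_rot": [0, 0, 0], "jaw": 40}, {"linear": [0, 0, -1.5], "delta_rot": [0, 0, 0], "jaw": 40}, {"linear": [0, 0, -3.0], "delta_rot": [0, 0, 0], "jaw": 40}, {"linear": [0, 0, -4.6], "delta_rot": [0, 0, 0], "jaw": 40}, {"linear": [0, 0, -6.2], "delta_rot": [0, 0, 0], "jaw": 40}]}}

```text
time_s: 8.6
tool_pos: [163.4, 450.2, 136.0]
ee_rot: [[-0.908, 0.419, -0.001], [0.419, 0.908, -0.002], [0.0, -0.002, -1.0]]
ft_force: [0.4, 0.4, -0.4]
gripper_width: 39.9
grasp_force: 0.0
```

Run:
```python
from h import *
to([484.6,354.5,140])
for t in('side','top'):
    f=grab(t,t+'6');P=cloud(f).reshape(-1,3);C=f['image'].reshape(-1,3).astype(int)
    k=np.c_[(P-B)@AX,(P-B)@AY,P[:,2]]
    m=(k[:,0]>-50)&(k[:,0]<66)&(np.abs(k[:,1])<52)&(k[:,2]>8)&(k[:,2]<100)
    q=k[m]; c=C[m]
    for lo,hi in((58,66),(66,72),(72,80),(80,90)):
        j=(q[:,2]>lo)&(q[:,2]<=hi); print(t,lo,hi,j.sum(),q[j].mean(0) if j.any() else '',q[j].min(0) if j.any() else '',q[j].max(0) if j.any() else '')
f=load('side6');g=load('top6')
def crop(f,u0,v0,w,h,s): return cv2.resize(f['image'][v0:v0+h,u0:u0+w,::-1],None,fx=s,fy=s,interpolation=cv2.INTER_CUBIC)
o=np.zeros((400,800,3),np.uint8); c1=crop(f,213,155,55,55,7.2);c2=crop(g,172,148,62,60,6.5)
o[:c1.shape[0],:c1.shape[1]]=c1; o[:c2.shape[0],398:398+c2.shape[1]]=c2[:,:402]
cv2.imwrite('pics/c6.png',o)
```

```text
t 8.6 tcp [163.4 450.2 136. ] F [ 0.4  0.4 -0.4] w 39.9
lin [-13.27   1.9   -0.17] rot [-0.02 -0.   -0.01]
side 58 66 34 [ 5.80390761 -1.55411847 61.29973907] [ -5.17274518 -42.19242632  58.15872707] [11.89424115 40.08476465 64.9967926 ]
side 66 72 4 [ 3.77069012 -0.44992564 70.18528785] [  2.92949357 -17.4366625   69.25755993] [ 5.7287228  38.95971051 71.66372001]
side 72 80 33 [ 5.63899027 -4.62613951 75.00922358] [ -0.64304799 -49.75496878  72.34741674] [14.21894703 39.69839148 79.11350295]
side 80 90 0   
top 58 66 17 [ 4.65138472 -2.80793809 61.08241787] [  0.99948394 -49.5213473   58.70210043] [11.00917354 41.97392613 64.36215645]
top 66 72 26 [ 8.60273058  2.86986838 69.52067596] [  0.42283911 -47.33730762  67.16628473] [18.5057965  40.38477329 71.82205373]
top 72 80 32 [ 6.6916634  -7.71886914 74.71127532] [ -0.93661319 -49.13387383  72.22475724] [15.07368103 39.73664545 79.08044808]
top 80 90 0
```

View pics/c6.png

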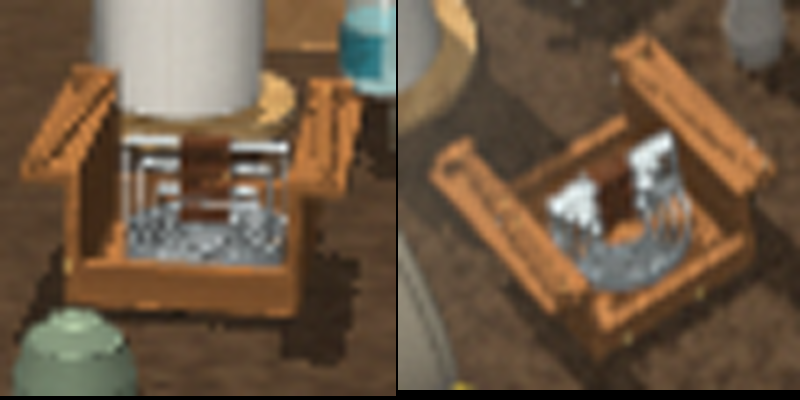

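Both crops show the lid off and the nest standing in the box, with cutter_1's bridge at box x≈6, y≈-5 and grip top near 76. Going over it.

Call:
{"name": "drive_tool", "arguments": {"targets": [{"linear": [-1.4, 0.2, 0], "delta_rot": [0, 0, 0], "jaw": 40}, {"linear": [-2.8, 0.4, 0], "delta_rot": [0, 0, 0], "jaw": 40}, {"linear": [-4.2, 0.6, 0], "delta_rot": [0, 0, 0], "jaw": 40}, {"linear": [-5.6, 0.9, 0], "delta_rot": [0, 0, 0], "jaw": 40}, {"linear": [-7.0, 1.2, 0], "delta_rot": [0, 0, 0], "jaw": 40}]}}

```text
time_s: 9.12
tool_pos: [336.5, 404.2, 134.3]
ee_rot: [[-0.908, 0.418, -0.001], [0.418, 0.908, -0.001], [0.001, -0.001, -1.0]]
ft_force: [-0.6, 1.8, 0.7]
gripper_width: 39.9
grasp_force: 0.0
```

Call:
{"name": "drive_tool", "arguments": {"targets": [{"linear": [-1.4, 0.2, 0], "delta_rot": [0, 0, 0], "jaw": 40}, {"linear": [-2.8, 0.4, 0], "delta_rot": [0, 0, 0], "jaw": 40}, {"linear": [-4.2, 0.6, 0.5], "delta_rot": [0, 0, 0], "jaw": 40}, {"linear": [-5.4, 0.9, 1.2], "delta_rot": [0, 0, 0], "jaw": 40}, {"linear": [-6.3, 0.9, 2.0], "delta_rot": [0, 0, 0], "jaw": 40}]}}

```text
time_s: 9.53
tool_pos: [491.6, 359.3, 84.3]
ee_rot: [[-0.907, 0.42, 0.003], [0.42, 0.907, 0.001], [-0.002, 0.002, -1.0]]
ft_force: [0.1, 0.2, -0.6]
gripper_width: 39.6
grasp_force: 0.0
```

```bash
cat >> h.py <<'E'
def tips(zlo,x0,jaw,y0=0,tag='x'):
    for t in('side','top'):
        f=grab(t,t+tag);P=cloud(f).reshape(-1,3)
        k=np.c_[(P-B)@AX,(P-B)@AY,P[:,2]]
        for nm,lo,hi in(('+',jaw/2-4,jaw/2+24),('-',-jaw/2-24,-jaw/2+4)):
            m=(k[:,0]-x0>lo)&(k[:,0]-x0<hi)&(np.abs(k[:,1]-y0)<20)&(k[:,2]>zlo)&(k[:,2]<zlo+60)
            q=k[m]; q=q[np.argsort(q[:,2])]; print(t,nm,len(q),np.round(q[:7]).astype(int).tolist(), 'ymid',q[:,1].mean().round(1) if len(q) else '')
def bx(x,y,z): return B+x*AX+y*AY+np.array([0,0,z])
E
python3 - <<'E'
from h import *
to(bx(6,-5,60)); tips(91,6,40,-5,'7')
E
```

```text
t 9.53 tcp [491.6 359.3  84.3] F [ 0.1  0.2 -0.6] w 39.6
lin [-0.02 -0.05  0.97] rot [ 0.02  0.02 -0.02]
side + 13 [[26, -11, 121], [29, -10, 125], [26, -15, 126], [27, -15, 130], [25, -11, 130], [31, -10, 132], [27, -15, 134]] ymid -12.6
side - 33 [[-13, -7, 122], [-18, 4, 123], [-19, 0, 124], [-18, -12, 124], [-24, -5, 126], [-18, -12, 128], [-22, -9, 129]] ymid -4.7
top + 21 [[31, -9, 110], [25, 4, 113], [26, -1, 115], [24, -10, 115], [26, 3, 118], [25, -2, 121], [25, -7, 123]] ymid 0.8
top - 20 [[-22, 2, 118], [-13, 6, 118], [-21, 6, 120], [-28, 0, 122], [-27, -5, 124], [-30, -8, 124], [-21, 5, 126]] ymid 0.9
```

Call:
{"name": "drive_tool", "arguments": {"targets": [{"linear": [0, 0, 0.5], "delta_rot": [0, 0, 0], "jaw": 40}, {"linear": [0, 0, 1.0], "delta_rot": [0, 0, 0], "jaw": 40}, {"linear": [0, 0, 1.5], "delta_rot": [0, 0, 0], "jaw": 40}, {"linear": [0, 0, 1.9], "delta_rot": [0, 0, 0], "jaw": 40}, {"linear": [0, 0, 2.08], "delta_rot": [0, 0, 0], "jaw": 40}]}}

```text
time_s: 10.05
tool_pos: [486.1, 359.2, 31.4]
ee_rot: [[-0.908, 0.418, -0.003], [0.418, 0.908, -0.001], [0.002, -0.002, -1.0]]
ft_force: [0.2, -0.7, 0.2]
gripper_width: 39.9
grasp_force: 0.0
```

Run:
```python
from h import *
to(bx(6,-5,32)); tips(50,6,40,-5,'8')
```

```text
t 10.05 tcp [486.1 359.2  31.4] F [ 0.2 -0.7  0.2] w 39.9
lin [-0.23  0.04 -0.03] rot [-0.02 -0.02 -0.  ]
side + 9 [[24, -7, 79], [23, -7, 84], [24, -7, 88], [31, -6, 90], [27, 6, 103], [24, 9, 104], [22, -7, 106]] ymid -4.1
side - 53 [[-19, 4, 69], [-22, 7, 70], [-20, -8, 70], [-21, -1, 70], [-23, -5, 71], [-20, 11, 73], [-22, -9, 75]] ymid 0.7
top + 25 [[26, -4, 66], [24, 3, 66], [25, 7, 68], [30, 14, 69], [27, 5, 71], [24, 2, 72], [25, 11, 72]] ymid 8.2
top - 19 [[-22, 13, 74], [-26, 1, 74], [-26, 11, 75], [-29, 8, 76], [-27, 6, 79], [-28, -3, 79], [-15, 13, 79]] ymid 8.1
```

Call:
{"name": "drive_tool", "arguments": {"targets": [{"linear": [-0.2, 0, 0], "delta_rot": [0, 0, 0], "jaw": 40}, {"linear": [-0.2, 0, 0], "delta_rot": [0, 0, 0], "jaw": 8}, {"linear": [-0.2, 0, 0], "delta_rot": [0, 0, 0], "jaw": 8}, {"linear": [-0.2, 0, 0], "delta_rot": [0, 0, 0], "jaw": 8}, {"linear": [-0.2, 0, 0], "delta_rot": [0, 0, 0], "jaw": 8}]}}

```text
time_s: 10.57
tool_pos: [493.3, 357.8, 34.3]
ee_rot: [[-0.908, 0.419, 0.002], [0.419, 0.908, 0.001], [-0.001, 0.002, -1.0]]
ft_force: [0.4, -0.2, 4.0]
gripper_width: 11.8
grasp_force: 59.9
```

Call:
{"name": "drive_tool", "arguments": {"targets": [{"linear": [0, 0, 0], "delta_rot": [0, 0, 0], "jaw": 8}, {"linear": [0, 0, 0], "delta_rot": [0, 0, 0], "jaw": 8}, {"linear": [0, 0, -0.1], "delta_rot": [0, 0, 0], "jaw": 8}, {"linear": [0, 0, -0.25], "delta_rot": [0, 0, 0], "jaw": 8}, {"linear": [0, 0, -0.4], "delta_rot": [0, 0, 0], "jaw": 8}]}}

```text
time_s: 10.98
tool_pos: [491.7, 357.2, 42.9]
ee_rot: [[-0.908, 0.419, -0.001], [0.419, 0.908, -0.001], [0.001, -0.001, -1.0]]
ft_force: [0.2, 0.3, -0.2]
gripper_width: 11.9
grasp_force: 59.4
```

Call:
{"name": "drive_tool", "arguments": {"targets": [{"linear": [0, 0, -0.8], "delta_rot": [0, 0, 0], "jaw": 8}, {"linear": [0, 0, -1.8], "delta_rot": [0, 0, 0], "jaw": 8}, {"linear": [0, 0, -2.8], "delta_rot": [0, 0, 0], "jaw": 8}, {"linear": [0, 0, -3.8], "delta_rot": [0, 0, 0], "jaw": 8}, {"linear": [0, 0, -4.6], "delta_rot": [0, 0, 0], "jaw": 8}]}}

```text
time_s: 11.4
tool_pos: [492.4, 357.6, 160.1]
ee_rot: [[-0.908, 0.419, 0.001], [0.419, 0.908, 0.001], [-0.001, 0.001, -1.0]]
ft_force: [0.7, -0.5, -0.7]
gripper_width: 12.2
grasp_force: 59.4
```

Run:
```python
from h import *
print(to([430.6,-138,160]))
f=grab('side','s9');g=grab('top','t9')
P=cloud(load('top0')).reshape(-1,3)
for y in range(-300,500,100):
    q=P[(P[:,2]>380)&(P[:,1]>y)&(P[:,1]<y+100)&(P[:,0]>350)]
    if len(q): print(y,np.percentile(q[:,0],2).round(),q[:,2].min().round())
def crop(f,u0,v0,w,h,s): return cv2.resize(f['image'][v0:v0+h,u0:u0+w,::-1],None,fx=s,fy=s,interpolation=cv2.INTER_CUBIC)
o=np.zeros((430,800,3),np.uint8); c1=crop(f,200,90,80,120,3.55);c2=crop(g,160,110,85,100,4.2)
o[:c1.shape[0],:c1.shape[1]]=c1; o[:c2.shape[0],398:398+c2.shape[1]]=c2
cv2.imwrite('pics/c9.png',o)
```

```text
t 11.4 tcp [492.4 357.6 160.1] F [ 0.7 -0.5 -0.7] w 12.2
lin [-6.050e+00 -1.904e+01 -1.000e-02] rot [ 0.01  0.01 -0.01]
None
-300 573.0 473.0
-200 573.0 435.0
-100 638.0 436.0
0 639.0 436.0
100 616.0 435.0
200 638.0 438.0
300 638.0 437.0
400 636.0 436.0
```

View pics/c9.png

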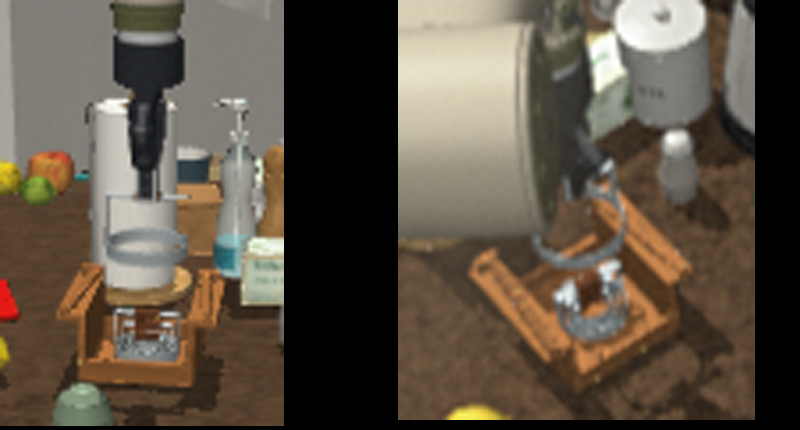

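The crops show cutter_1 hanging from the gripper at side crop (148,240), with the rest of the nest still in the box. Carrying it to the board.

Call:
{"name": "drive_tool", "arguments": {"targets": [{"linear": [-0.2, -0.7, 0], "delta_rot": [0, 0, 0], "jaw": 8}, {"linear": [-0.6, -2.0, 0], "delta_rot": [0, 0, 0], "jaw": 8}, {"linear": [-1.0, -3.3, 0], "delta_rot": [0, 0, 0], "jaw": 8}, {"linear": [-1.5, -4.6, 0], "delta_rot": [0, 0, 0], "jaw": 8}, {"linear": [-1.9, -5.9, 0], "delta_rot": [0, 0, 0], "jaw": 8}]}}

```text
time_s: 11.92
tool_pos: [472.6, 202.1, 156.7]
ee_rot: [[-0.908, 0.418, -0.002], [0.418, 0.908, -0.001], [0.001, -0.001, -1.0]]
ft_force: [0.1, 0.4, -1.1]
gripper_width: 11.8
grasp_force: 59.4
```

Call:
{"name": "drive_tool", "arguments": {"targets": [{"linear": [-0.4, -1.3, 0], "delta_rot": [0, 0, 0], "jaw": 8}, {"linear": [-0.8, -2.6, 0], "delta_rot": [0, 0, 0], "jaw": 8}, {"linear": [-1.2, -3.9, 0], "delta_rot": [0, 0, 0], "jaw": 8}, {"linear": [-1.6, -5.2, 0], "delta_rot": [0, 0, 0], "jaw": 8}, {"linear": [-2.0, -6.5, 0], "delta_rot": [0, 0, 0], "jaw": 8}]}}

```text
time_s: 12.33
tool_pos: [449.7, 33.8, 157.0]
ee_rot: [[-0.908, 0.418, -0.002], [0.418, 0.908, 0.0], [0.002, -0.0, -1.0]]
ft_force: [0.3, -0.5, -1.8]
gripper_width: 12.1
grasp_force: 59.4
```

Call:
{"name": "drive_tool", "arguments": {"targets": [{"linear": [-0.4, -1.3, 0], "delta_rot": [0, 0, 0], "jaw": 8}, {"linear": [-0.8, -2.6, 0], "delta_rot": [0, 0, 0], "jaw": 8}, {"linear": [-1.3, -3.9, 0], "delta_rot": [0, 0, 0], "jaw": 8}, {"linear": [-1.7, -5.2, 0], "delta_rot": [0, 0, 0], "jaw": 8}, {"linear": [-2.1, -6.5, 0], "delta_rot": [0, 0, 0], "jaw": 8}]}}

```text
time_s: 12.75
tool_pos: [429.6, -135.6, 157.0]
ee_rot: [[-0.908, 0.419, -0.001], [0.419, 0.908, 0.001], [0.001, 0.0, -1.0]]
ft_force: [0.3, -0.3, -1.4]
gripper_width: 11.9
grasp_force: 59.4
```

```bash
cat >> h.py <<'E'
def held(tag,jaw=12):
    """lowest point of the things round the tool"""
    s=ctrl.sense();c=s['tool_pos']
    for t in('side','top'):
        f=grab(t,t+tag);P=cloud(f).reshape(-1,3)
        q=P[(np.hypot(P[:,0]-c[0],P[:,1]-c[1])<60)&(P[:,2]>c[2]-60)&(P[:,2]<c[2]+33)&(P[:,2]>20)]
        if len(q): print(t,len(q),'zmin',np.round(np.sort(q[:,2])[:4]),'mean',np.round(q.mean(0)),'box',np.round(q.min(0)),np.round(q.max(0)))
E
python3 - <<'E'
from h import *
to([430.6,-138,39.5]); held('10')
E
```

```text
t 12.75 tcp [ 429.6 -135.6  157. ] F [ 0.3 -0.3 -1.4] w 11.9
lin [-0.08 -0.07  4.7 ] rot [ 0.   -0.01 -0.01]
side 383 zmin [128. 129. 129. 130.] mean [ 428. -138.  141.] box [ 383. -184.  128.] [475. -90. 189.]
top 131 zmin [126. 126. 126. 127.] mean [ 412. -140.  142.] box [ 380. -187.  126.] [471. -96. 189.]
```

Call:
{"name": "drive_tool", "arguments": {"targets": [{"linear": [0, 0, 1.0], "delta_rot": [0, 0, 0], "jaw": 8}, {"linear": [0, 0, 2.2], "delta_rot": [0, 0, 0], "jaw": 8}, {"linear": [0, 0, 3.3], "delta_rot": [0, 0, 0], "jaw": 8}, {"linear": [0, 0, 4.1], "delta_rot": [0, 0, 0], "jaw": 8}, {"linear": [0, 0, 4.4], "delta_rot": [0, 0, 0], "jaw": 8}]}}

```text
time_s: 13.27
tool_pos: [427.7, -132.3, 44.4]
ee_rot: [[-0.908, 0.418, -0.006], [0.418, 0.908, 0.003], [0.007, 0.001, -1.0]]
ft_force: [-0.4, 0.7, -1.6]
gripper_width: 12.1
grasp_force: 59.4
```

Call:
{"name": "drive_tool", "arguments": {"targets": [{"linear": [0, 0, 0.04], "delta_rot": [0, 0, 0], "jaw": 8}, {"linear": [0, 0, 0.08], "delta_rot": [0, 0, 0], "jaw": 8}, {"linear": [0, 0, 0.12], "delta_rot": [0, 0, 0], "jaw": 8}]}}

```text
time_s: 13.52
tool_pos: [431.7, -134.6, 46.1]
ee_rot: [[-0.908, 0.418, 0.002], [0.418, 0.908, -0.001], [-0.002, 0.0, -1.0]]
ft_force: [0.1, -0.4, -1.1]
gripper_width: 12.2
grasp_force: 59.4
```

Call:
{"name": "drive_tool", "arguments": {"targets": [{"linear": [0, 0, 0.04], "delta_rot": [0, 0, 0], "jaw": 8}, {"linear": [0, 0, 0.08], "delta_rot": [0, 0, 0], "jaw": 8}, {"linear": [0, 0, 0.12], "delta_rot": [0, 0, 0], "jaw": 8}]}}

```text
time_s: 13.77
tool_pos: [431.4, -134.7, 42.8]
ee_rot: [[-0.908, 0.419, 0.002], [0.419, 0.908, -0.001], [-0.002, 0.0, -1.0]]
ft_force: [0.1, -0.2, -1.1]
gripper_width: 11.9
grasp_force: 59.4
```

Call:
{"name": "drive_tool", "arguments": {"targets": [{"linear": [0, 0, 0.03], "delta_rot": [0, 0, 0], "jaw": 8}, {"linear": [0, 0, 0.06], "delta_rot": [0, 0, 0], "jaw": 8}]}}

```text
time_s: 13.93
tool_pos: [430.9, -134.5, 40.8]
ee_rot: [[-0.908, 0.419, 0.001], [0.419, 0.908, -0.0], [-0.001, 0.0, -1.0]]
ft_force: [-0.1, 1.0, -0.0]
gripper_width: 12.0
grasp_force: 59.4
```

Call:
{"name": "drive_tool", "arguments": {"targets": [{"linear": [0, 0, 0.03], "delta_rot": [0, 0, 0], "jaw": 8}, {"linear": [0, 0, 0.03], "delta_rot": [0, 0, 0], "jaw": 8}]}}

```text
time_s: 14.1
tool_pos: [430.8, -134.6, 40.2]
ee_rot: [[-0.908, 0.419, 0.0], [0.419, 0.908, -0.0], [-0.0, -0.0, -1.0]]
ft_force: [-1.3, 0.1, 3.6]
gripper_width: 11.8
grasp_force: 59.9
```

Call:
{"name": "drive_tool", "arguments": {"targets": [{"linear": [0, 0, 0], "delta_rot": [0, 0, 0], "jaw": 30}, {"linear": [0, 0, 0], "delta_rot": [0, 0, 0], "jaw": 30}, {"linear": [0, 0, 0], "delta_rot": [0, 0, 0], "jaw": 30}, {"linear": [0, 0, -0.2], "delta_rot": [0, 0, 0], "jaw": 30}, {"linear": [0, 0, -0.6], "delta_rot": [0, 0, 0], "jaw": 30}]}}

```text
time_s: 14.52
tool_pos: [429.8, -134.0, 54.2]
ee_rot: [[-0.908, 0.419, -0.002], [0.419, 0.908, 0.001], [0.002, 0.0, -1.0]]
ft_force: [0.4, -0.4, 0.7]
gripper_width: 30.0
grasp_force: 0.0
```

Call:
{"name": "drive_tool", "arguments": {"targets": [{"linear": [0, 0, -1.0], "delta_rot": [0, 0, 0], "jaw": 36}, {"linear": [0, 0.2, -2.0], "delta_rot": [0, 0, 0], "jaw": 36}, {"linear": [0.4, 1.4, -3.2], "delta_rot": [0, 0, 0], "jaw": 36}, {"linear": [0.8, 2.7, -3.8], "delta_rot": [0, 0, 0], "jaw": 36}, {"linear": [1.2, 4.1, -4.0], "delta_rot": [0, 0, 0], "jaw": 36}]}}

```text
time_s: 14.93
tool_pos: [448.4, -28.7, 158.5]
ee_rot: [[-0.907, 0.421, 0.006], [0.421, 0.907, -0.001], [-0.006, 0.001, -1.0]]
ft_force: [0.9, 0.2, 0.5]
gripper_width: 36.1
grasp_force: 0.0
```

Run:
```python
from h import *
to(bx(6,-5,120))
for t in('side','top'):
    f=grab(t,t+'11');P=cloud(f).reshape(-1,3)
    q=P[(np.hypot(P[:,0]-431,P[:,1]+136)<65)&(P[:,2]>16)&(P[:,2]<95)]
    print('c1',len(q),np.round(q.min(0)),np.round(q.max(0)),'grip/bridge',np.round(q[q[:,2]>70].mean(0)))
    k=np.c_[(P-B)@AX,(P-B)@AY,P[:,2]]; 
    m=(k[:,0]>-50)&(k[:,0]<66)&(np.abs(k[:,1])<52)&(k[:,2]>8)&(k[:,2]<100); k=k[m]
    for lo,hi in((36,44),(44,52),(52,58),(58,68),(68,90)):
        j=k[(k[:,2]>lo)&(k[:,2]<=hi)]; print(t,lo,hi,len(j), *(np.round(a,1) for a in (j.mean(0),j.min(0),j.max(0))) if len(j) else '')
f=load('side11');g=load('top11')
def crop(f,u0,v0,w,h,s): return cv2.resize(f['image'][v0:v0+h,u0:u0+w,::-1],None,fx=s,fy=s,interpolation=cv2.INTER_CUBIC)
o=np.zeros((460,800,3),np.uint8); c1=crop(f,200,150,125,125,3.2);c2=crop(g,165,145,170,115,2.3)
o[:c1.shape[0],:c1.shape[1]]=c1; o[:c2.shape[0],404:404+c2.shape[1]]=c2
cv2.imwrite('pics/c11.png',o)
```

```text
t 14.93 tcp [448.4 -28.7 158.5] F [0.9 0.2 0.5] w 36.1
lin [ 4.95 14.75  1.53] rot [ 0.01  0.05 -0.03]
c1 399 [ 371. -183.   16.] [477. -88.  84.] grip/bridge [ 429. -136.   80.]
side 36 44 13 [  5.6 -13.5  40.4] [ -6.4 -42.3  36.1] [11.4 31.5 43.5]
side 44 52 28 [ 6.  -6.3 47.7] [ -0.4 -42.   44.2] [15.7 30.9 51.3]
side 52 58 10 [ 5.5  2.  56.7] [  0.9 -41.7  52.5] [ 9.8 31.6 58. ]
side 58 68 30 [ 5.6 -7.4 61.3] [ -2.6 -42.4  58.3] [16.2 27.7 65.4]
side 68 90 0
c1 179 [ 374. -180.   16.] [472. -80.  84.] grip/bridge [ 427. -134.   78.]
top 36 44 0
top 44 52 0
top 52 58 0
top 58 68 0
top 68 90 0
```

View pics/c11.png

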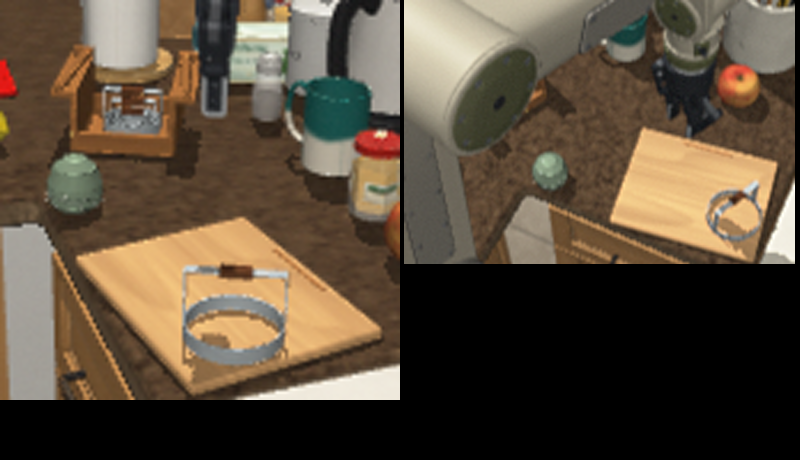

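Cutter_1 stands upright on the board at side crop (235,320), and cutter_2 is next in the box. Returning to it.

Call:
{"name": "drive_tool", "arguments": {"targets": [{"linear": [0.4, 1.2, 0], "delta_rot": [0, 0, 0], "jaw": 36}, {"linear": [0.9, 2.6, 0], "delta_rot": [0, 0, 0], "jaw": 36}, {"linear": [1.3, 4.0, 0], "delta_rot": [0, 0, 0], "jaw": 36}, {"linear": [1.8, 5.4, 0], "delta_rot": [0, 0, 0], "jaw": 36}, {"linear": [2.3, 6.8, 0], "delta_rot": [0, 0, 0], "jaw": 36}]}}

```text
time_s: 15.45
tool_pos: [465.4, 150.8, 154.9]
ee_rot: [[-0.908, 0.419, 0.0], [0.419, 0.908, -0.0], [-0.0, -0.0, -1.0]]
ft_force: [0.7, -0.2, 0.5]
gripper_width: 36.2
grasp_force: 0.0
```

Call:
{"name": "drive_tool", "arguments": {"targets": [{"linear": [0.5, 1.4, 0], "delta_rot": [0, 0, 0], "jaw": 36}, {"linear": [0.9, 2.8, 0], "delta_rot": [0, 0, 0], "jaw": 36}, {"linear": [1.4, 4.2, 0], "delta_rot": [0, 0, 0], "jaw": 36}, {"linear": [1.9, 5.6, 0], "delta_rot": [0, 0, 0], "jaw": 36}, {"linear": [2.4, 6.9, 0.2], "delta_rot": [0, 0, 0], "jaw": 36}]}}

```text
time_s: 15.87
tool_pos: [483.9, 333.3, 150.6]
ee_rot: [[-0.908, 0.419, 0.002], [0.419, 0.908, 0.001], [-0.001, 0.001, -1.0]]
ft_force: [0.9, 0.3, -0.0]
gripper_width: 36.1
grasp_force: 0.0
```

Call:
{"name": "drive_tool", "arguments": {"targets": [{"linear": [0.2, 0.6, 0.6], "delta_rot": [0, 0, 0], "jaw": 36}, {"linear": [0.2, 0.8, 1.6], "delta_rot": [0, 0, 0], "jaw": 36}, {"linear": [0.2, 0.9, 2.6], "delta_rot": [0, 0, 0], "jaw": 36}, {"linear": [0.2, 0.9, 3.4], "delta_rot": [0, 0, 0], "jaw": 36}, {"linear": [0.2, 0.9, 3.6], "delta_rot": [0, 0, 0], "jaw": 36}]}}

```text
time_s: 16.28
tool_pos: [485.7, 352.5, 55.8]
ee_rot: [[-0.908, 0.418, -0.006], [0.418, 0.908, -0.003], [0.004, -0.005, -1.0]]
ft_force: [0.0, -1.4, -0.4]
gripper_width: 36.0
grasp_force: 0.0
```

Call:
{"name": "drive_tool", "arguments": {"targets": [{"linear": [0, 0, 0], "delta_rot": [0, 0, 0], "jaw": 36}, {"linear": [0, 0, 0], "delta_rot": [0, 0, 0], "jaw": 36}]}}

```text
time_s: 16.45
tool_pos: [488.4, 353.6, 60.4]
ee_rot: [[-0.908, 0.419, 0.0], [0.419, 0.908, -0.0], [-0.0, -0.0, -1.0]]
ft_force: [0.2, -0.1, 0.6]
gripper_width: 35.6
grasp_force: 0.0
```

Run:
```python
from h import *
to(bx(6,-5.5,18.5)); tips(80,6,36,-5,'12')
```

```text
t 16.45 tcp [488.4 353.6  60.4] F [ 0.2 -0.1  0.6] w 35.6
lin [-0.07  0.21  1.68] rot [-0.    0.   -0.01]
side + 9 [[21, -11, 98], [22, -11, 106], [25, -11, 113], [26, -11, 117], [30, -10, 133], [23, 5, 134], [23, 1, 135]] ymid -8.2
side - 55 [[-21, -9, 96], [-25, -5, 97], [-26, -1, 97], [-22, -1, 100], [-22, 3, 100], [-22, -5, 100], [-26, 7, 101]] ymid -3.8
top + 12 [[24, 4, 94], [22, 9, 99], [21, 0, 100], [21, 1, 122], [25, 8, 123], [22, 5, 123], [20, 5, 131]] ymid 5.3
top - 20 [[-21, 5, 92], [-24, 5, 102], [-29, -1, 102], [-23, 10, 105], [-29, -2, 108], [-31, -5, 108], [-31, 5, 109]] ymid 3.9
```

Call:
{"name": "drive_tool", "arguments": {"targets": [{"linear": [-0.07, 0.2, 0.5], "delta_rot": [0, 0, 0], "jaw": 36}, {"linear": [-0.07, 0.2, 0.9], "delta_rot": [0, 0, 0], "jaw": 36}, {"linear": [-0.07, 0.2, 1.3], "delta_rot": [0, 0, 0], "jaw": 36}, {"linear": [-0.07, 0.2, 1.5], "delta_rot": [0, 0, 0], "jaw": 36}, {"linear": [-0.07, 0.2, 1.64], "delta_rot": [0, 0, 0], "jaw": 36}]}}

```text
time_s: 16.97
tool_pos: [490.6, 357.2, 17.2]
ee_rot: [[-0.908, 0.419, -0.002], [0.419, 0.908, -0.001], [0.002, -0.002, -1.0]]
ft_force: [0.5, 0.4, 0.7]
gripper_width: 36.2
grasp_force: 0.0
```

Call:
{"name": "drive_tool", "arguments": {"targets": [{"linear": [0, 0, 0], "delta_rot": [0, 0, 0], "jaw": 36}, {"linear": [0, 0, 0], "delta_rot": [0, 0, 0], "jaw": 36}]}}

```text
time_s: 17.13
tool_pos: [491.5, 357.7, 18.6]
ee_rot: [[-0.908, 0.419, -0.001], [0.419, 0.908, -0.0], [0.0, -0.0, -1.0]]
ft_force: [-0.6, -0.2, 0.5]
gripper_width: 36.0
grasp_force: 0.0
```

Run:
```python
from h import *
to(bx(6,-5.5,18.5)); tips(45,6,36,-5,'13')
```

```text
t 17.13 tcp [491.5 357.7  18.6] F [-0.6 -0.2  0.5] w 36.0
lin [-0.02  0.01  0.  ] rot [-0.   -0.   -0.01]
side + 13 [[25, -15, 62], [22, -16, 67], [25, -15, 71], [23, -15, 76], [23, -15, 80], [26, -15, 83], [25, -15, 88]] ymid -12.5
side - 52 [[-15, -4, 55], [-19, 4, 56], [-20, -1, 57], [-21, -9, 58], [-21, -13, 58], [-17, 4, 60], [-19, -12, 61]] ymid -6.0
top + 25 [[25, 4, 52], [26, -7, 56], [21, -4, 57], [23, 0, 57], [26, 7, 61], [25, -2, 61], [22, 5, 63]] ymid 3.6
top - 25 [[-19, 3, 54], [-20, 9, 60], [-18, 7, 64], [-26, -8, 65], [-12, 8, 65], [-27, -2, 66], [-23, -5, 66]] ymid 3.6
```

Tips are at about 54, beside cutter_2's grip. Grip and lift.

Call:
{"name": "drive_tool", "arguments": {"targets": [{"linear": [0, 0, 0], "delta_rot": [0, 0, 0], "jaw": 8}, {"linear": [0, 0, 0], "delta_rot": [0, 0, 0], "jaw": 8}, {"linear": [0, 0, 0], "delta_rot": [0, 0, 0], "jaw": 8}, {"linear": [0, 0, 0], "delta_rot": [0, 0, 0], "jaw": 8}, {"linear": [0, 0, 0], "delta_rot": [0, 0, 0], "jaw": 8}]}}

```text
time_s: 17.65
tool_pos: [492.3, 358.1, 19.6]
ee_rot: [[-0.908, 0.419, 0.001], [0.419, 0.908, 0.001], [-0.001, 0.001, -1.0]]
ft_force: [-0.3, 0.9, 4.8]
gripper_width: 12.1
grasp_force: 59.3
```

Call:
{"name": "drive_tool", "arguments": {"targets": [{"linear": [0, 0, -0.2], "delta_rot": [0, 0, 0], "jaw": 8}, {"linear": [0, 0, -0.6], "delta_rot": [0, 0, 0], "jaw": 8}, {"linear": [0, 0, -1.2], "delta_rot": [0, 0, 0], "jaw": 8}, {"linear": [0, 0, -2.0], "delta_rot": [0, 0, 0], "jaw": 8}, {"linear": [0, 0, -2.8], "delta_rot": [0, 0, 0], "jaw": 8}]}}

```text
time_s: 18.07
tool_pos: [491.0, 357.4, 89.5]
ee_rot: [[-0.908, 0.419, -0.001], [0.419, 0.908, -0.001], [0.001, -0.001, -1.0]]
ft_force: [0.2, -0.2, -1.2]
gripper_width: 11.8
grasp_force: 58.7
```

Call:
{"name": "drive_tool", "arguments": {"targets": [{"linear": [0, 0, -0.8], "delta_rot": [0, 0, 0], "jaw": 8}, {"linear": [0, 0, -1.6], "delta_rot": [0, 0, 0], "jaw": 8}, {"linear": [0, 0, -2.2], "delta_rot": [0, 0, 0], "jaw": 8}, {"linear": [0, 0, -2.6], "delta_rot": [0, 0, 0], "jaw": 8}, {"linear": [0, 0, -2.7], "delta_rot": [0, 0, 0], "jaw": 8}]}}

```text
time_s: 18.48
tool_pos: [492.6, 358.3, 158.8]
ee_rot: [[-0.908, 0.419, 0.003], [0.419, 0.908, 0.002], [-0.002, 0.003, -1.0]]
ft_force: [-0.3, -0.2, -0.1]
gripper_width: 12.0
grasp_force: 58.7
```

Run:
```python
from h import *
# c2 spot: board frame (-30,20)
R=np.radians(7.86);bc=np.array([450,-60.]);ex=np.array([np.cos(R),np.sin(R)]);ey=np.array([-ex[1],ex[0]])
for n,a,b in(('c2',-30,22),('c3',35,78),('c4',-55,88)): print(n,np.round(bc+a*ex+b*ey,1))
to([*(bc-30*ex+22*ey),155]); held('14')
```

```text
c2 [417.3 -42.3]
c3 [474.   22.1]
c4 [383.5  19.7]
t 18.48 tcp [492.6 358.3 158.8] F [-0.3 -0.2 -0.1] w 12.0
lin [ -3.97 -15.81   0.12] rot [ 0.03  0.02 -0.01]
side 154 zmin [146. 147. 147. 147.] mean [491. 356. 157.] box [456. 317. 146.] [527. 397. 189.]
top 78 zmin [141. 142. 142. 142.] mean [485. 343. 155.] box [452. 319. 141.] [529. 379. 189.]
```

Call:
{"name": "drive_tool", "arguments": {"targets": [{"linear": [-0.2, -0.7, 0], "delta_rot": [0, 0, 0], "jaw": 8}, {"linear": [-0.5, -1.9, 0], "delta_rot": [0, 0, 0], "jaw": 8}, {"linear": [-0.8, -3.2, 0], "delta_rot": [0, 0, 0], "jaw": 8}, {"linear": [-1.1, -4.5, 0], "delta_rot": [0, 0, 0], "jaw": 8}, {"linear": [-1.4, -5.8, 0], "delta_rot": [0, 0, 0], "jaw": 8}]}}

```text
time_s: 19.0
tool_pos: [461.1, 210.0, 154.6]
ee_rot: [[-0.908, 0.418, -0.003], [0.418, 0.908, -0.001], [0.002, -0.002, -1.0]]
ft_force: [0.2, -0.9, -0.6]
gripper_width: 12.0
grasp_force: 58.7
```

Call:
{"name": "drive_tool", "arguments": {"targets": [{"linear": [-0.3, -1.3, 0], "delta_rot": [0, 0, 0], "jaw": 8}, {"linear": [-0.6, -2.6, 0], "delta_rot": [0, 0, 0], "jaw": 8}, {"linear": [-0.9, -3.9, 0], "delta_rot": [0, 0, 0], "jaw": 8}, {"linear": [-1.3, -5.2, 0], "delta_rot": [0, 0, 0], "jaw": 8}, {"linear": [-1.6, -6.5, 0], "delta_rot": [0, 0, 0], "jaw": 8}]}}

```text
time_s: 19.42
tool_pos: [429.7, 45.7, 155.1]
ee_rot: [[-0.908, 0.418, -0.002], [0.418, 0.908, 0.0], [0.002, -0.001, -1.0]]
ft_force: [0.6, -1.4, -0.0]
gripper_width: 11.8
grasp_force: 58.7
```

Call:
{"name": "drive_tool", "arguments": {"targets": [{"linear": [-0.3, -1.2, 0], "delta_rot": [0, 0, 0], "jaw": 8}, {"linear": [-0.6, -2.2, 0], "delta_rot": [0, 0, 0], "jaw": 8}, {"linear": [-0.9, -3.0, 0], "delta_rot": [0, 0, 0], "jaw": 8}, {"linear": [-0.95, -3.5, 0.3], "delta_rot": [0, 0, 0], "jaw": 8}, {"linear": [-0.95, -3.5, 0.8], "delta_rot": [0, 0, 0], "jaw": 8}]}}

```text
time_s: 19.83
tool_pos: [415.6, -44.5, 135.9]
ee_rot: [[-0.907, 0.422, 0.0], [0.422, 0.907, -0.001], [-0.0, -0.001, -1.0]]
ft_force: [-0.1, 0.3, -0.8]
gripper_width: 12.0
grasp_force: 58.7
```

Call:
{"name": "drive_tool", "arguments": {"targets": [{"linear": [0, 0, 0], "delta_rot": [0, 0, 0], "jaw": 8}, {"linear": [0, 0, 0], "delta_rot": [0, 0, 0], "jaw": 8}]}}

```text
time_s: 20.0
tool_pos: [414.5, -42.0, 135.1]
ee_rot: [[-0.908, 0.419, -0.003], [0.419, 0.908, 0.001], [0.003, -0.0, -1.0]]
ft_force: [-0.4, 0.1, -0.3]
gripper_width: 12.0
grasp_force: 58.7
```

Run:
```python
from h import *
to([417.3,-42.3,26.5]); held('15')
```

```text
t 20.0 tcp [414.5 -42.  135.1] F [-0.4  0.1 -0.3] w 12.0
lin [-0.12  0.04  4.34] rot [-0.   -0.03 -0.01]
side 265 zmin [121. 122. 122. 122.] mean [413. -45. 132.] box [378. -81. 121.] [451.  -3. 164.]
top 94 zmin [119. 119. 120. 121.] mean [398. -43. 134.] box [376. -78. 119.] [442.  -5. 168.]
```

Call:
{"name": "drive_tool", "arguments": {"targets": [{"linear": [-0.1, 0.25, 0.9], "delta_rot": [0, 0, 0], "jaw": 8}, {"linear": [-0.1, 0.25, 2.0], "delta_rot": [0, 0, 0], "jaw": 8}, {"linear": [-0.1, 0.25, 3.1], "delta_rot": [0, 0, 0], "jaw": 8}, {"linear": [-0.1, 0.25, 3.8], "delta_rot": [0, 0, 0], "jaw": 8}, {"linear": [-0.1, 0.25, 4.1], "delta_rot": [0, 0, 0], "jaw": 8}]}}

```text
time_s: 20.52
tool_pos: [419.3, -36.6, 31.8]
ee_rot: [[-0.909, 0.417, -0.003], [0.417, 0.909, 0.001], [0.003, -0.0, -1.0]]
ft_force: [0.1, -0.4, -1.1]
gripper_width: 12.0
grasp_force: 58.7
```

Call:
{"name": "drive_tool", "arguments": {"targets": [{"linear": [0, 0, 0.04], "delta_rot": [0, 0, 0], "jaw": 8}, {"linear": [0, 0, 0.08], "delta_rot": [0, 0, 0], "jaw": 8}, {"linear": [0, 0, 0.12], "delta_rot": [0, 0, 0], "jaw": 8}]}}

```text
time_s: 20.77
tool_pos: [422.2, -37.8, 32.0]
ee_rot: [[-0.908, 0.418, 0.002], [0.418, 0.908, -0.001], [-0.002, 0.0, -1.0]]
ft_force: [0.1, -0.7, -1.2]
gripper_width: 12.1
grasp_force: 58.7
```

Call:
{"name": "drive_tool", "arguments": {"targets": [{"linear": [0, 0, 0.04], "delta_rot": [0, 0, 0], "jaw": 8}, {"linear": [0, 0, 0.06], "delta_rot": [0, 0, 0], "jaw": 8}]}}

```text
time_s: 20.93
tool_pos: [421.9, -37.9, 30.3]
ee_rot: [[-0.908, 0.419, 0.002], [0.419, 0.908, -0.001], [-0.002, 0.0, -1.0]]
ft_force: [-0.2, 0.7, -0.5]
gripper_width: 12.1
grasp_force: 58.7
```

Call:
{"name": "drive_tool", "arguments": {"targets": [{"linear": [0, 0, 0.04], "delta_rot": [0, 0, 0], "jaw": 8}, {"linear": [0, 0, 0.08], "delta_rot": [0, 0, 0], "jaw": 8}, {"linear": [0, 0, 0.12], "delta_rot": [0, 0, 0], "jaw": 8}]}}

```text
time_s: 21.18
tool_pos: [421.1, -37.7, 26.5]
ee_rot: [[-0.908, 0.419, 0.001], [0.419, 0.908, -0.0], [-0.001, 0.0, -1.0]]
ft_force: [-0.8, 0.0, -0.5]
gripper_width: 12.2
grasp_force: 58.7
```

Call:
{"name": "drive_tool", "arguments": {"targets": [{"linear": [0, 0, 0.03], "delta_rot": [0, 0, 0], "jaw": 8}, {"linear": [0, 0, 0.06], "delta_rot": [0, 0, 0], "jaw": 8}]}}

```text
time_s: 21.35
tool_pos: [420.9, -37.8, 25.5]
ee_rot: [[-0.908, 0.419, 0.0], [0.419, 0.908, -0.0], [-0.0, -0.0, -1.0]]
ft_force: [-4.5, 0.7, 17.2]
gripper_width: 11.7
grasp_force: 60.8
```

Call:
{"name": "drive_tool", "arguments": {"targets": [{"linear": [0, 0, -0.05], "delta_rot": [0, 0, 0], "jaw": 30}, {"linear": [0, 0, -0.05], "delta_rot": [0, 0, 0], "jaw": 30}, {"linear": [0, 0, -0.05], "delta_rot": [0, 0, 0], "jaw": 30}, {"linear": [0, 0, -0.2], "delta_rot": [0, 0, 0], "jaw": 30}, {"linear": [0, 0, -0.6], "delta_rot": [0, 0, 0], "jaw": 30}]}}

```text
time_s: 21.77
tool_pos: [419.7, -37.3, 39.0]
ee_rot: [[-0.908, 0.419, -0.003], [0.419, 0.908, 0.001], [0.003, -0.0, -1.0]]
ft_force: [-1.7, 0.2, -0.4]
gripper_width: 29.7
grasp_force: 0.0
```

Call:
{"name": "drive_tool", "arguments": {"targets": [{"linear": [0, 0, -1.0], "delta_rot": [0, 0, 0], "jaw": 36}, {"linear": [0, 0.2, -2.0], "delta_rot": [0, 0, 0], "jaw": 36}, {"linear": [0.3, 1.4, -3.2], "delta_rot": [0, 0, 0], "jaw": 36}, {"linear": [0.7, 2.7, -4.2], "delta_rot": [0, 0, 0], "jaw": 36}, {"linear": [1.0, 4.0, -4.6], "delta_rot": [0, 0, 0], "jaw": 36}]}}

```text
time_s: 22.18
tool_pos: [441.6, 64.2, 158.5]
ee_rot: [[-0.907, 0.421, 0.005], [0.421, 0.907, -0.0], [-0.004, 0.002, -1.0]]
ft_force: [1.0, -0.5, -1.3]
gripper_width: 36.1
grasp_force: 0.0
```

Call:
{"name": "drive_tool", "arguments": {"targets": [{"linear": [0.3, 1.3, 0], "delta_rot": [0, 0, 0], "jaw": 36}, {"linear": [0.7, 2.6, 0], "delta_rot": [0, 0, 0], "jaw": 36}, {"linear": [1.0, 3.9, 0], "delta_rot": [0, 0, 0], "jaw": 36}, {"linear": [1.3, 5.2, 0], "delta_rot": [0, 0, 0], "jaw": 36}, {"linear": [1.6, 6.4, 0], "delta_rot": [0, 0, 0], "jaw": 36}]}}

```text
time_s: 22.6
tool_pos: [470.8, 227.7, 155.1]
ee_rot: [[-0.908, 0.418, 0.0], [0.418, 0.908, 0.0], [-0.0, 0.0, -1.0]]
ft_force: [0.3, -0.8, -0.0]
gripper_width: 36.1
grasp_force: 0.0
```

Run:
```python
from h import *
to(bx(6,-5.5,60))
for t in('side','top'):
    f=grab(t,t+'16');P=cloud(f).reshape(-1,3)
    q=P[(np.hypot(P[:,0]-421,P[:,1]+38)<45)&(P[:,2]>16)&(P[:,2]<95)]
    print('c2',len(q),np.round(q.min(0)),np.round(q.max(0)),'grip/bridge',np.round(q[q[:,2]>58].mean(0)))
    k=np.c_[(P-B)@AX,(P-B)@AY,P[:,2]]
    m=(k[:,0]>-50)&(k[:,0]<66)&(np.abs(k[:,1])<52)&(k[:,2]>8)&(k[:,2]<100); k=k[m]
    for lo,hi in((30,38),(38,44),(44,52),(52,90)):
        j=k[(k[:,2]>lo)&(k[:,2]<=hi)]; print(t,lo,hi,len(j), *(np.round(a,1) for a in (j.mean(0),j.min(0),j.max(0))) if len(j) else '')
```

```text
t 22.6 tcp [470.8 227.7 155.1] F [ 0.3 -0.8 -0. ] w 36.1
lin [1.4  5.08 3.8 ] rot [ 0.  0. -0.]
c2 254 [384. -79.  16.] [457.   1.  71.] grip/bridge [420. -41.  67.]
side 30 38 24 [ 5.4 -9.2 33.7] [  0.  -34.2  30.3] [17.  10.3 36.3]
side 38 44 5 [ 4.3 -8.8 43.4] [  0.7 -34.4  41.6] [12.4  6.2 44. ]
side 44 52 26 [ 5.7 -7.1 47.6] [ -2.  -34.1  44.1] [13.5 19.7 51.1]
side 52 90 0
c2 144 [381. -74.  16.] [453.  -2.  73.] grip/bridge [418. -37.  65.]
top 30 38 17 [ 4.1 -9.4 32.1] [  0.3 -31.8  30.1] [11.8 11.8 36.4]
top 38 44 4 [  7.1 -15.5  41.9] [  2.1 -32.4  40.8] [15.9  6.  42.7]
top 44 52 16 [  6.  -14.5  46.9] [  0.7 -30.9  44.2] [12.8  0.8 51.2]
top 52 90 0
```

Call:
{"name": "drive_tool", "arguments": {"targets": [{"linear": [0.4, 1.3, 0], "delta_rot": [0, 0, 0], "jaw": 36}, {"linear": [0.8, 2.6, 0], "delta_rot": [0, 0, 0], "jaw": 36}, {"linear": [1.1, 3.9, 0.2], "delta_rot": [0, 0, 0], "jaw": 36}, {"linear": [1.3, 4.8, 0.8], "delta_rot": [0, 0, 0], "jaw": 36}, {"linear": [1.36, 5.08, 1.6], "delta_rot": [0, 0, 0], "jaw": 36}]}}

```text
time_s: 23.12
tool_pos: [494.9, 358.5, 115.9]
ee_rot: [[-0.909, 0.417, 0.004], [0.417, 0.909, 0.003], [-0.002, 0.004, -1.0]]
ft_force: [0.5, -0.4, -0.5]
gripper_width: 35.8
grasp_force: 0.0
```

Call:
{"name": "drive_tool", "arguments": {"targets": [{"linear": [0, 0, 1.0], "delta_rot": [0, 0, 0], "jaw": 36}, {"linear": [0, 0, 2.0], "delta_rot": [0, 0, 0], "jaw": 36}, {"linear": [0, 0, 2.8], "delta_rot": [0, 0, 0], "jaw": 36}, {"linear": [0, 0, 3.3], "delta_rot": [0, 0, 0], "jaw": 36}, {"linear": [0, 0, 3.5], "delta_rot": [0, 0, 0], "jaw": 36}]}}

```text
time_s: 23.53
tool_pos: [491.2, 353.5, 24.7]
ee_rot: [[-0.908, 0.419, -0.004], [0.419, 0.908, -0.002], [0.003, -0.004, -1.0]]
ft_force: [0.1, -0.6, -0.2]
gripper_width: 36.2
grasp_force: 0.0
```

Call:
{"name": "drive_tool", "arguments": {"targets": [{"linear": [0, 0, 0], "delta_rot": [0, 0, 0], "jaw": 36}, {"linear": [0, 0, 0], "delta_rot": [0, 0, 0], "jaw": 36}]}}

```text
time_s: 23.7
tool_pos: [493.3, 354.9, 27.9]
ee_rot: [[-0.908, 0.419, 0.0], [0.419, 0.908, 0.0], [-0.0, 0.0, -1.0]]
ft_force: [-0.9, 0.3, 0.2]
gripper_width: 35.9
grasp_force: 0.0
```

Run:
```python
from h import *
to(bx(6,-6.5,5))
```

```text
t 23.7 tcp [493.3 354.9  27.9] F [-0.9  0.3  0.2] w 35.9
lin [0.05 0.08 0.91] rot [ 0.    0.   -0.01]
```

Call:
{"name": "drive_tool", "arguments": {"targets": [{"linear": [0.05, 0.08, 0.3], "delta_rot": [0, 0, 0], "jaw": 36}, {"linear": [0.05, 0.08, 0.6], "delta_rot": [0, 0, 0], "jaw": 36}, {"linear": [0.05, 0.08, 0.8], "delta_rot": [0, 0, 0], "jaw": 36}, {"linear": [0.05, 0.08, 0.88], "delta_rot": [0, 0, 0], "jaw": 36}, {"linear": [0.05, 0.08, 0.88], "delta_rot": [0, 0, 0], "jaw": 36}]}}

```text
time_s: 24.12
tool_pos: [492.1, 357.3, 4.6]
ee_rot: [[-0.908, 0.419, -0.001], [0.419, 0.908, -0.001], [0.001, -0.001, -1.0]]
ft_force: [-0.1, 0.4, 0.3]
gripper_width: 35.9
grasp_force: 0.0
```

Run:
```python
from h import *
to(bx(6,-6.5,5)); tips(32,6,36,-6,'17')
```

```text
t 24.12 tcp [492.1 357.3   4.6] F [-0.1  0.4  0.3] w 35.9
lin [-0.03  0.01 -0.02] rot [-0.01 -0.01 -0.01]
side + 12 [[22, -16, 50], [28, -15, 52], [26, -15, 57], [25, -15, 62], [26, -15, 70], [22, -16, 76], [30, 6, 77]] ymid -12.5
side - 51 [[-13, -4, 41], [-17, -8, 43], [-16, -12, 43], [-21, 3, 44], [-21, -1, 44], [-14, -16, 47], [-20, -13, 49]] ymid -6.5
top + 22 [[25, 0, 42], [22, 8, 45], [27, -1, 46], [22, -4, 49], [23, 6, 49], [27, 8, 53], [23, 5, 56]] ymid 3.8
top - 23 [[-17, 4, 40], [-12, 5, 42], [-25, 4, 47], [-20, 5, 50], [-24, -8, 50], [-28, 0, 54], [-25, 3, 54]] ymid 3.3
```

Call:
{"name": "drive_tool", "arguments": {"targets": [{"linear": [0, 0, 0], "delta_rot": [0, 0, 0], "jaw": 8}, {"linear": [0, 0, 0], "delta_rot": [0, 0, 0], "jaw": 8}, {"linear": [0, 0, 0], "delta_rot": [0, 0, 0], "jaw": 8}, {"linear": [0, 0, 0], "delta_rot": [0, 0, 0], "jaw": 8}, {"linear": [0, 0, 0], "delta_rot": [0, 0, 0], "jaw": 8}]}}

```text
time_s: 24.63
tool_pos: [493.2, 357.8, 6.0]
ee_rot: [[-0.908, 0.419, 0.001], [0.419, 0.908, 0.001], [-0.001, 0.001, -1.0]]
ft_force: [0.1, 0.6, 3.2]
gripper_width: 11.9
grasp_force: 59.2
```

Call:
{"name": "drive_tool", "arguments": {"targets": [{"linear": [0, 0, -0.2], "delta_rot": [0, 0, 0], "jaw": 8}, {"linear": [0, 0, -0.6], "delta_rot": [0, 0, 0], "jaw": 8}, {"linear": [0, 0, -1.2], "delta_rot": [0, 0, 0], "jaw": 8}, {"linear": [0, 0, -2.0], "delta_rot": [0, 0, 0], "jaw": 8}, {"linear": [0, 0, -2.8], "delta_rot": [0, 0, 0], "jaw": 8}]}}

```text
time_s: 25.05
tool_pos: [492.1, 357.2, 76.2]
ee_rot: [[-0.908, 0.419, -0.001], [0.419, 0.908, -0.001], [0.001, -0.001, -1.0]]
ft_force: [-0.4, 0.3, -0.8]
gripper_width: 11.9
grasp_force: 58.8
```

Call:
{"name": "drive_tool", "arguments": {"targets": [{"linear": [0, 0, -0.8], "delta_rot": [0, 0, 0], "jaw": 8}, {"linear": [0, 0, -1.6], "delta_rot": [0, 0, 0], "jaw": 8}, {"linear": [0, 0, -2.3], "delta_rot": [0, 0, 0], "jaw": 8}, {"linear": [0, 0, -2.8], "delta_rot": [0, 0, 0], "jaw": 8}, {"linear": [0, 0, -3.0], "delta_rot": [0, 0, 0], "jaw": 8}]}}

```text
time_s: 25.47
tool_pos: [493.7, 358.1, 153.5]
ee_rot: [[-0.908, 0.419, 0.003], [0.419, 0.908, 0.002], [-0.002, 0.003, -1.0]]
ft_force: [0.2, 0.1, 0.0]
gripper_width: 12.0
grasp_force: 58.8
```

Run:
```python
from h import *
to([470,22,155]); held('18')
for t in('side18','top18'):
    P=cloud(load(t)).reshape(-1,3);k=np.c_[(P-B)@AX,(P-B)@AY,P[:,2]]
    m=(k[:,0]>-50)&(k[:,0]<66)&(np.abs(k[:,1])<52)&(k[:,2]>8)&(k[:,2]<100); k=k[m]
    for lo,hi in((10,18),(18,26),(26,40)):
        j=k[(k[:,2]>lo)&(k[:,2]<=hi)]; print(t,lo,hi,len(j), *(np.round(a,1) for a in (j.mean(0),j.min(0),j.max(0))) if len(j) else '')
```

```text
t 25.47 tcp [493.7 358.1 153.5] F [0.2 0.1 0. ] w 12.0
lin [ -4.77 -12.61  -0.09] rot [ 0.03  0.02 -0.01]
side 106 zmin [153. 154. 154. 156.] mean [493. 356. 164.] box [464. 324. 153.] [519. 391. 186.]
top 54 zmin [149. 152. 152. 154.] mean [484. 344. 164.] box [461. 328. 149.] [519. 373. 186.]
side18 10 18 29 [11.2 -3.4 14. ] [-13.2 -36.4  10.1] [64.8 41.6 17.7]
side18 18 26 25 [ 2.9 -4.8 21.4] [-48.4 -24.9  18.2] [65.6 15.7 25.5]
side18 26 40 25 [ 6.5 -5.9 32.7] [  1.3 -25.5  26.8] [17.8 15.  36.8]
top18 10 18 29 [ 1.2 -5.7 12.8] [-37.5 -49.9  10. ] [58.4 32.7 17.7]
top18 18 26 12 [ 3.6  0.2 21.6] [-11.7 -24.2  18.4] [25.9 17.1 25.7]
top18 26 40 25 [ 8.6 -1.  31.6] [  0.6 -20.   26.8] [63.2 38.8 39.7]
```

Call:
{"name": "drive_tool", "arguments": {"targets": [{"linear": [-0.3, -0.7, 0], "delta_rot": [0, 0, 0], "jaw": 8}, {"linear": [-0.7, -1.9, 0], "delta_rot": [0, 0, 0], "jaw": 8}, {"linear": [-1.2, -3.1, 0], "delta_rot": [0, 0, 0], "jaw": 8}, {"linear": [-1.6, -4.3, 0], "delta_rot": [0, 0, 0], "jaw": 8}, {"linear": [-2.1, -5.5, 0], "delta_rot": [0, 0, 0], "jaw": 8}]}}

```text
time_s: 25.98
tool_pos: [481.2, 209.4, 149.0]
ee_rot: [[-0.908, 0.418, -0.002], [0.418, 0.908, -0.001], [0.002, -0.002, -1.0]]
ft_force: [-0.0, -0.3, 0.4]
gripper_width: 12.2
grasp_force: 58.8
```

Call:
{"name": "drive_tool", "arguments": {"targets": [{"linear": [-0.5, -1.3, 0], "delta_rot": [0, 0, 0], "jaw": 8}, {"linear": [-1.0, -2.6, 0], "delta_rot": [0, 0, 0], "jaw": 8}, {"linear": [-1.5, -3.9, 0], "delta_rot": [0, 0, 0], "jaw": 8}, {"linear": [-1.9, -5.1, 0], "delta_rot": [0, 0, 0], "jaw": 8}, {"linear": [-2.3, -6.2, 0], "delta_rot": [0, 0, 0], "jaw": 8}]}}

```text
time_s: 26.4
tool_pos: [468.6, 44.2, 149.2]
ee_rot: [[-0.908, 0.419, -0.002], [0.419, 0.908, 0.0], [0.002, -0.001, -1.0]]
ft_force: [-0.5, -0.2, -0.8]
gripper_width: 12.0
grasp_force: 58.8
```

Call:
{"name": "drive_tool", "arguments": {"targets": [{"linear": [-0.2, -0.6, 0.2], "delta_rot": [0, 0, 0], "jaw": 8}, {"linear": [-0.37, -0.9, 0.8], "delta_rot": [0, 0, 0], "jaw": 8}, {"linear": [-0.37, -0.9, 1.6], "delta_rot": [0, 0, 0], "jaw": 8}, {"linear": [-0.37, -0.9, 2.2], "delta_rot": [0, 0, 0], "jaw": 8}, {"linear": [-0.37, -0.9, 2.6], "delta_rot": [0, 0, 0], "jaw": 8}]}}

```text
time_s: 26.82
tool_pos: [467.1, 21.4, 82.9]
ee_rot: [[-0.908, 0.42, -0.004], [0.42, 0.908, 0.001], [0.004, -0.001, -1.0]]
ft_force: [0.1, -0.1, -0.2]
gripper_width: 12.1
grasp_force: 58.8
```

Call:
{"name": "drive_tool", "arguments": {"targets": [{"linear": [0, 0, 0], "delta_rot": [0, 0, 0], "jaw": 8}, {"linear": [0, 0, 0], "delta_rot": [0, 0, 0], "jaw": 8}]}}

```text
time_s: 26.98
tool_pos: [468.2, 21.8, 84.7]
ee_rot: [[-0.908, 0.418, -0.002], [0.418, 0.908, 0.0], [0.002, -0.001, -1.0]]
ft_force: [0.7, -0.9, -0.3]
gripper_width: 12.0
grasp_force: 58.8
```

Run:
```python
from h import *
to([470,22,12]); held('19')
```

```text
t 26.98 tcp [468.2  21.8  84.7] F [ 0.7 -0.9 -0.3] w 12.0
lin [-0.07  0.04  2.91] rot [-0.01 -0.02 -0.01]
side 190 zmin [25. 25. 25. 25.] mean [462.  16.  86.] box [417. -35.  25.] [497.  51. 116.]
top 62 zmin [25. 25. 27. 27.] mean [452.  16.  89.] box [420. -26.  25.] [491.  50. 116.]
```

Call:
{"name": "drive_tool", "arguments": {"targets": [{"linear": [-0.05, 0, 0.8], "delta_rot": [0, 0, 0], "jaw": 8}, {"linear": [-0.05, 0, 1.6], "delta_rot": [0, 0, 0], "jaw": 8}, {"linear": [-0.05, 0, 2.2], "delta_rot": [0, 0, 0], "jaw": 8}, {"linear": [-0.05, 0, 2.55], "delta_rot": [0, 0, 0], "jaw": 8}, {"linear": [-0.05, 0, 2.7], "delta_rot": [0, 0, 0], "jaw": 8}]}}

```text
time_s: 27.5
tool_pos: [470.0, 21.3, 17.3]
ee_rot: [[-0.908, 0.418, -0.001], [0.418, 0.908, 0.0], [0.001, -0.0, -1.0]]
ft_force: [-0.2, 0.2, -0.2]
gripper_width: 11.7
grasp_force: 58.8
```

Call:
{"name": "drive_tool", "arguments": {"targets": [{"linear": [0, 0, 0.04], "delta_rot": [0, 0, 0], "jaw": 8}, {"linear": [0, 0, 0.08], "delta_rot": [0, 0, 0], "jaw": 8}, {"linear": [0, 0, 0.12], "delta_rot": [0, 0, 0], "jaw": 8}]}}

```text
time_s: 27.75
tool_pos: [471.3, 21.0, 15.8]
ee_rot: [[-0.908, 0.419, 0.002], [0.419, 0.908, -0.0], [-0.002, 0.001, -1.0]]
ft_force: [0.4, 0.3, -0.7]
gripper_width: 11.8
grasp_force: 58.8
```

Call:
{"name": "drive_tool", "arguments": {"targets": [{"linear": [0, 0, 0.03], "delta_rot": [0, 0, 0], "jaw": 8}, {"linear": [0, 0, 0.06], "delta_rot": [0, 0, 0], "jaw": 8}]}}

```text
time_s: 27.92
tool_pos: [470.9, 21.0, 13.9]
ee_rot: [[-0.908, 0.419, 0.001], [0.419, 0.908, -0.0], [-0.001, 0.0, -1.0]]
ft_force: [-0.1, -0.1, -0.6]
gripper_width: 12.1
grasp_force: 58.8
```

Call:
{"name": "drive_tool", "arguments": {"targets": [{"linear": [0, 0, 0.04], "delta_rot": [0, 0, 0], "jaw": 8}, {"linear": [0, 0, 0.08], "delta_rot": [0, 0, 0], "jaw": 8}]}}

```text
time_s: 28.08
tool_pos: [470.6, 21.0, 11.8]
ee_rot: [[-0.908, 0.419, 0.001], [0.419, 0.908, -0.0], [-0.001, 0.0, -1.0]]
ft_force: [-4.5, 1.4, 17.1]
gripper_width: 11.9
grasp_force: 60.9
```

Call:
{"name": "drive_tool", "arguments": {"targets": [{"linear": [0, 0, 0.03], "delta_rot": [0, 0, 0], "jaw": 8}, {"linear": [0, 0, 0.03], "delta_rot": [0, 0, 0], "jaw": 8}]}}

```text
time_s: 28.25
tool_pos: [470.6, 21.0, 11.9]
ee_rot: [[-0.908, 0.419, 0.001], [0.419, 0.908, -0.0], [-0.001, 0.0, -1.0]]
ft_force: [-3.7, 0.2, 10.1]
gripper_width: 12.3
grasp_force: 60.2
```

Call:
{"name": "drive_tool", "arguments": {"targets": [{"linear": [0, 0, -0.05], "delta_rot": [0, 0, 0], "jaw": 30}, {"linear": [0, 0, -0.05], "delta_rot": [0, 0, 0], "jaw": 30}, {"linear": [0, 0, -0.05], "delta_rot": [0, 0, 0], "jaw": 30}, {"linear": [0, 0, -0.2], "delta_rot": [0, 0, 0], "jaw": 30}, {"linear": [0, 0, -0.6], "delta_rot": [0, 0, 0], "jaw": 30}]}}

```text
time_s: 28.67
tool_pos: [468.9, 21.2, 24.6]
ee_rot: [[-0.908, 0.419, -0.003], [0.419, 0.908, 0.0], [0.003, -0.001, -1.0]]
ft_force: [0.2, 0.0, -0.4]
gripper_width: 29.9
grasp_force: 0.0
```

Call:
{"name": "drive_tool", "arguments": {"targets": [{"linear": [0, 0, -1.0], "delta_rot": [0, 0, 0], "jaw": 36}, {"linear": [0.1, 0.2, -2.2], "delta_rot": [0, 0, 0], "jaw": 36}, {"linear": [0.5, 1.3, -3.4], "delta_rot": [0, 0, 0], "jaw": 36}, {"linear": [1.0, 2.5, -4.4], "delta_rot": [0, 0, 0], "jaw": 36}, {"linear": [1.5, 3.8, -5.0], "delta_rot": [0, 0, 0], "jaw": 36}]}}

```text
time_s: 29.08
tool_pos: [477.3, 123.6, 153.9]
ee_rot: [[-0.907, 0.421, 0.004], [0.421, 0.907, 0.0], [-0.003, 0.002, -1.0]]
ft_force: [1.5, -0.0, 0.0]
gripper_width: 35.8
grasp_force: 0.0
```

Call:
{"name": "drive_tool", "arguments": {"targets": [{"linear": [0.5, 1.3, 0], "delta_rot": [0, 0, 0], "jaw": 36}, {"linear": [1.0, 2.6, 0], "delta_rot": [0, 0, 0], "jaw": 36}, {"linear": [1.5, 3.9, 0], "delta_rot": [0, 0, 0], "jaw": 36}, {"linear": [2.0, 5.2, 0], "delta_rot": [0, 0, 0], "jaw": 36}, {"linear": [2.4, 6.3, 0], "delta_rot": [0, 0, 0], "jaw": 36}]}}

```text
time_s: 29.5
tool_pos: [487.1, 293.5, 150.7]
ee_rot: [[-0.909, 0.418, 0.0], [0.418, 0.909, 0.0], [0.0, 0.0, -1.0]]
ft_force: [0.5, -1.0, 0.2]
gripper_width: 36.3
grasp_force: 0.0
```

Run:
```python
from h import *
to(bx(6,-5,60))
for t in('side','top'):
    f=grab(t,t+'20');P=cloud(f).reshape(-1,3)
    q=P[(np.hypot(P[:,0]-470,P[:,1]-21)<36)&(P[:,2]>16)&(P[:,2]<95)]
    print('c3',len(q),np.round(q.min(0)),np.round(q.max(0)),'grip/bridge',np.round(q[q[:,2]>45].mean(0)))
```

```text
t 29.5 tcp [487.1 293.5 150.7] F [ 0.5 -1.   0.2] w 36.3
lin [0.91 2.41 3.63] rot [ 0. -0.  0.]
c3 151 [442.  -8.  16.] [497.  51.  56.] grip/bridge [469.  18.  53.]
c3 95 [439.  -7.  16.] [496.  50.  55.] grip/bridge [466.  22.  51.]
```

Call:
{"name": "drive_tool", "arguments": {"targets": [{"linear": [0.4, 1.2, 0], "delta_rot": [0, 0, 0], "jaw": 36}, {"linear": [0.8, 2.0, 0.3], "delta_rot": [0, 0, 0], "jaw": 36}, {"linear": [0.91, 2.35, 1.0], "delta_rot": [0, 0, 0], "jaw": 36}, {"linear": [0.91, 2.35, 1.8], "delta_rot": [0, 0, 0], "jaw": 36}, {"linear": [0.91, 2.35, 2.6], "delta_rot": [0, 0, 0], "jaw": 36}]}}

```text
time_s: 30.02
tool_pos: [491.5, 354.2, 85.0]
ee_rot: [[-0.908, 0.418, 0.001], [0.418, 0.908, 0.0], [-0.001, 0.0, -1.0]]
ft_force: [0.5, -0.2, -0.2]
gripper_width: 36.2
grasp_force: 0.0
```

Call:
{"name": "drive_tool", "arguments": {"targets": [{"linear": [0, 0, 0.8], "delta_rot": [0, 0, 0], "jaw": 36}, {"linear": [0, 0, 1.6], "delta_rot": [0, 0, 0], "jaw": 36}, {"linear": [0, 0, 2.2], "delta_rot": [0, 0, 0], "jaw": 36}, {"linear": [0, 0, 2.6], "delta_rot": [0, 0, 0], "jaw": 36}, {"linear": [0, 0, 2.8], "delta_rot": [0, 0, 0], "jaw": 36}]}}

```text
time_s: 30.43
tool_pos: [490.4, 352.8, 14.0]
ee_rot: [[-0.908, 0.419, -0.002], [0.419, 0.908, -0.001], [0.002, -0.002, -1.0]]
ft_force: [-0.1, -0.5, 0.3]
gripper_width: 36.1
grasp_force: 0.0
```

Call:
{"name": "drive_tool", "arguments": {"targets": [{"linear": [0, 0, 0], "delta_rot": [0, 0, 0], "jaw": 36}, {"linear": [0, 0, 0], "delta_rot": [0, 0, 0], "jaw": 36}]}}

```text
time_s: 30.6
tool_pos: [491.7, 353.9, 16.1]
ee_rot: [[-0.908, 0.419, 0.0], [0.419, 0.908, 0.0], [-0.0, 0.0, -1.0]]
ft_force: [-0.2, 0.6, -0.3]
gripper_width: 36.2
grasp_force: 0.0
```

Run:
```python
from h import *
to(bx(6,-5,-8.5))
```

```text
t 30.6 tcp [491.7 353.9  16.1] F [-0.2  0.6 -0.3] w 36.2
lin [0.07 0.14 0.98] rot [ 0.    0.   -0.01]
```

Call:
{"name": "drive_tool", "arguments": {"targets": [{"linear": [0.05, 0.14, 0.3], "delta_rot": [0, 0, 0], "jaw": 36}, {"linear": [0.05, 0.14, 0.6], "delta_rot": [0, 0, 0], "jaw": 36}, {"linear": [0.05, 0.14, 0.85], "delta_rot": [0, 0, 0], "jaw": 36}, {"linear": [0.05, 0.14, 0.97], "delta_rot": [0, 0, 0], "jaw": 36}, {"linear": [0.05, 0.14, 0.97], "delta_rot": [0, 0, 0], "jaw": 36}]}}

```text
time_s: 31.02
tool_pos: [490.8, 357.3, -9.8]
ee_rot: [[-0.908, 0.419, -0.002], [0.419, 0.908, -0.001], [0.001, -0.002, -1.0]]
ft_force: [1.3, -0.3, 0.3]
gripper_width: 36.3
grasp_force: 0.0
```

Call:
{"name": "drive_tool", "arguments": {"targets": [{"linear": [0, 0, 0], "delta_rot": [0, 0, 0], "jaw": 8}, {"linear": [0, 0, 0], "delta_rot": [0, 0, 0], "jaw": 8}, {"linear": [0, 0, 0], "delta_rot": [0, 0, 0], "jaw": 8}, {"linear": [0, 0, 0], "delta_rot": [0, 0, 0], "jaw": 8}, {"linear": [0, 0, 0], "delta_rot": [0, 0, 0], "jaw": 8}]}}

```text
time_s: 31.43
tool_pos: [492.0, 357.9, -8.3]
ee_rot: [[-0.908, 0.419, 0.001], [0.419, 0.908, 0.0], [-0.0, 0.001, -1.0]]
ft_force: [-0.6, 0.5, -0.2]
gripper_width: 11.8
grasp_force: 59.1
```

Call:
{"name": "drive_tool", "arguments": {"targets": [{"linear": [0, 0, -0.2], "delta_rot": [0, 0, 0], "jaw": 8}, {"linear": [0, 0, -0.6], "delta_rot": [0, 0, 0], "jaw": 8}, {"linear": [0, 0, -1.2], "delta_rot": [0, 0, 0], "jaw": 8}, {"linear": [0, 0, -2.0], "delta_rot": [0, 0, 0], "jaw": 8}, {"linear": [0, 0, -2.8], "delta_rot": [0, 0, 0], "jaw": 8}]}}

```text
time_s: 31.85
tool_pos: [491.4, 357.6, 62.6]
ee_rot: [[-0.908, 0.419, -0.0], [0.419, 0.908, -0.0], [0.0, -0.0, -1.0]]
ft_force: [1.8, 0.2, -0.1]
gripper_width: 12.2
grasp_force: 59.0
```

Call:
{"name": "drive_tool", "arguments": {"targets": [{"linear": [0, 0, -0.8], "delta_rot": [0, 0, 0], "jaw": 8}, {"linear": [0, 0, -1.6], "delta_rot": [0, 0, 0], "jaw": 8}, {"linear": [0, 0, -2.3], "delta_rot": [0, 0, 0], "jaw": 8}, {"linear": [0, 0, -2.8], "delta_rot": [0, 0, 0], "jaw": 8}, {"linear": [0, 0, -3.0], "delta_rot": [0, 0, 0], "jaw": 8}]}}

```text
time_s: 32.27
tool_pos: [492.9, 358.5, 139.9]
ee_rot: [[-0.908, 0.419, 0.004], [0.419, 0.908, 0.002], [-0.003, 0.004, -1.0]]
ft_force: [-0.2, -0.4, -0.3]
gripper_width: 12.0
grasp_force: 59.0
```

Run:
```python
from h import *
to([388,22,135]); held('21')
for t in('side21','top21'):
    P=cloud(load(t)).reshape(-1,3);k=np.c_[(P-B)@AX,(P-B)@AY,P[:,2]]
    m=(k[:,0]>-40)&(k[:,0]<50)&(np.abs(k[:,1])<45)&(k[:,2]>12)&(k[:,2]<60); print('left in box',m.sum())
```

```text
t 32.27 tcp [492.9 358.5 139.9] F [-0.2 -0.4 -0.3] w 12.0
lin [ -1.82 -13.98   0.15] rot [ 0.04  0.03 -0.01]
side 58 zmin [80. 80. 81. 81.] mean [497. 347. 154.] box [474. 313.  80.] [550. 378. 172.]
top 41 zmin [80. 82. 83. 84.] mean [491. 347. 151.] box [470. 317.  80.] [552. 371. 172.]
left in box 0
left in box 1
```

Call:
{"name": "drive_tool", "arguments": {"targets": [{"linear": [-0.1, -0.7, 0], "delta_rot": [0, 0, 0], "jaw": 8}, {"linear": [-0.2, -1.9, 0], "delta_rot": [0, 0, 0], "jaw": 8}, {"linear": [-0.4, -3.2, 0], "delta_rot": [0, 0, 0], "jaw": 8}, {"linear": [-0.6, -4.5, 0], "delta_rot": [0, 0, 0], "jaw": 8}, {"linear": [-0.8, -5.8, 0], "delta_rot": [0, 0, 0], "jaw": 8}]}}

```text
time_s: 32.78
tool_pos: [447.5, 216.3, 135.1]
ee_rot: [[-0.908, 0.418, -0.002], [0.418, 0.908, -0.001], [0.002, -0.001, -1.0]]
ft_force: [0.1, -1.1, -0.8]
gripper_width: 12.0
grasp_force: 59.0
```

Call:
{"name": "drive_tool", "arguments": {"targets": [{"linear": [-0.15, -1.3, 0], "delta_rot": [0, 0, 0], "jaw": 8}, {"linear": [-0.3, -2.6, 0], "delta_rot": [0, 0, 0], "jaw": 8}, {"linear": [-0.5, -3.9, 0], "delta_rot": [0, 0, 0], "jaw": 8}, {"linear": [-0.65, -5.2, 0], "delta_rot": [0, 0, 0], "jaw": 8}, {"linear": [-0.8, -6.5, 0], "delta_rot": [0, 0, 0], "jaw": 8}]}}

```text
time_s: 33.2
tool_pos: [397.7, 60.6, 135.4]
ee_rot: [[-0.908, 0.418, -0.001], [0.418, 0.908, 0.0], [0.001, -0.001, -1.0]]
ft_force: [1.1, -0.5, -0.8]
gripper_width: 12.3
grasp_force: 59.0
```

Call:
{"name": "drive_tool", "arguments": {"targets": [{"linear": [-0.15, -0.9, 0.2], "delta_rot": [0, 0, 0], "jaw": 8}, {"linear": [-0.15, -1.4, 0.7], "delta_rot": [0, 0, 0], "jaw": 8}, {"linear": [-0.15, -1.5, 1.4], "delta_rot": [0, 0, 0], "jaw": 8}, {"linear": [-0.15, -1.5, 1.9], "delta_rot": [0, 0, 0], "jaw": 8}, {"linear": [-0.15, -1.5, 2.2], "delta_rot": [0, 0, 0], "jaw": 8}]}}

```text
time_s: 33.62
tool_pos: [385.1, 25.9, 79.4]
ee_rot: [[-0.908, 0.42, -0.003], [0.42, 0.908, 0.001], [0.003, -0.001, -1.0]]
ft_force: [-0.6, -0.2, -0.8]
gripper_width: 11.9
grasp_force: 59.0
```

Call:
{"name": "drive_tool", "arguments": {"targets": [{"linear": [0, 0, 0], "delta_rot": [0, 0, 0], "jaw": 8}, {"linear": [0, 0, 0], "delta_rot": [0, 0, 0], "jaw": 8}]}}

```text
time_s: 33.78
tool_pos: [386.4, 26.4, 80.9]
ee_rot: [[-0.908, 0.418, -0.001], [0.418, 0.908, 0.0], [0.001, -0.0, -1.0]]
ft_force: [1.1, -0.7, -0.2]
gripper_width: 11.7
grasp_force: 59.0
```

Run:
```python
from h import *
to([388,27,-2.3]); held('22')
```

```text
t 33.78 tcp [386.4  26.4  80.9] F [ 1.1 -0.7 -0.2] w 11.7
lin [-0.05  0.05  3.33] rot [-0.   -0.01 -0.01]
side 136 zmin [21. 21. 22. 22.] mean [394.   5.  76.] box [367. -31.  21.] [446.  46. 113.]
top 71 zmin [22. 22. 22. 24.] mean [390.  -0.  69.] box [364. -32.  22.] [443.  45. 114.]
```

Call:
{"name": "drive_tool", "arguments": {"targets": [{"linear": [-0.05, 0.05, 0.9], "delta_rot": [0, 0, 0], "jaw": 8}, {"linear": [-0.05, 0.05, 1.8], "delta_rot": [0, 0, 0], "jaw": 8}, {"linear": [-0.05, 0.05, 2.6], "delta_rot": [0, 0, 0], "jaw": 8}, {"linear": [-0.05, 0.05, 3.0], "delta_rot": [0, 0, 0], "jaw": 8}, {"linear": [-0.05, 0.05, 3.1], "delta_rot": [0, 0, 0], "jaw": 8}]}}

```text
time_s: 34.3
tool_pos: [387.8, 27.1, 2.8]
ee_rot: [[-0.908, 0.418, -0.002], [0.418, 0.908, 0.0], [0.002, -0.001, -1.0]]
ft_force: [0.3, 0.7, -0.7]
gripper_width: 12.3
grasp_force: 59.0
```

Call:
{"name": "drive_tool", "arguments": {"targets": [{"linear": [0, 0, 0.04], "delta_rot": [0, 0, 0], "jaw": 8}, {"linear": [0, 0, 0.08], "delta_rot": [0, 0, 0], "jaw": 8}, {"linear": [0, 0, 0.12], "delta_rot": [0, 0, 0], "jaw": 8}]}}

```text
time_s: 34.55
tool_pos: [389.9, 26.7, 1.8]
ee_rot: [[-0.908, 0.418, 0.002], [0.418, 0.908, -0.0], [-0.002, 0.001, -1.0]]
ft_force: [0.3, 0.6, -0.5]
gripper_width: 11.7
grasp_force: 59.0
```

Call:
{"name": "drive_tool", "arguments": {"targets": [{"linear": [0, 0, 0.03], "delta_rot": [0, 0, 0], "jaw": 8}, {"linear": [0, 0, 0.06], "delta_rot": [0, 0, 0], "jaw": 8}]}}

```text
time_s: 34.72
tool_pos: [389.4, 26.7, -0.1]
ee_rot: [[-0.908, 0.419, 0.002], [0.419, 0.908, -0.0], [-0.002, 0.001, -1.0]]
ft_force: [-1.0, 0.7, -0.5]
gripper_width: 12.1
grasp_force: 59.0
```

Call:
{"name": "drive_tool", "arguments": {"targets": [{"linear": [0, 0, 0.04], "delta_rot": [0, 0, 0], "jaw": 8}, {"linear": [0, 0, 0.08], "delta_rot": [0, 0, 0], "jaw": 8}]}}

```text
time_s: 34.88
tool_pos: [388.9, 26.7, -2.4]
ee_rot: [[-0.908, 0.419, 0.001], [0.419, 0.908, -0.0], [-0.001, 0.0, -1.0]]
ft_force: [-1.5, 0.1, 13.3]
gripper_width: 12.0
grasp_force: 60.8
```

Call:
{"name": "drive_tool", "arguments": {"targets": [{"linear": [0, 0, 0.03], "delta_rot": [0, 0, 0], "jaw": 8}, {"linear": [0, 0, 0.03], "delta_rot": [0, 0, 0], "jaw": 8}]}}

```text
time_s: 35.05
tool_pos: [389.0, 26.7, -2.4]
ee_rot: [[-0.908, 0.419, 0.001], [0.419, 0.908, -0.0], [-0.001, 0.0, -1.0]]
ft_force: [-3.3, 0.7, 12.3]
gripper_width: 12.0
grasp_force: 60.4
```

Call:
{"name": "drive_tool", "arguments": {"targets": [{"linear": [0, 0, -0.05], "delta_rot": [0, 0, 0], "jaw": 26}, {"linear": [0, 0, -0.05], "delta_rot": [0, 0, 0], "jaw": 26}, {"linear": [0, 0, -0.05], "delta_rot": [0, 0, 0], "jaw": 26}, {"linear": [0, 0, -0.2], "delta_rot": [0, 0, 0], "jaw": 26}, {"linear": [0, 0, -0.6], "delta_rot": [0, 0, 0], "jaw": 26}]}}

```text
time_s: 35.47
tool_pos: [387.3, 26.9, 10.8]
ee_rot: [[-0.908, 0.419, -0.003], [0.419, 0.908, 0.0], [0.003, -0.001, -1.0]]
ft_force: [0.1, 0.2, 0.3]
gripper_width: 25.8
grasp_force: 0.0
```

Call:
{"name": "drive_tool", "arguments": {"targets": [{"linear": [0, 0, -1.2], "delta_rot": [0, 0, 0], "jaw": 26}, {"linear": [0, 0, -2.6], "delta_rot": [0, 0, 0], "jaw": 26}, {"linear": [0.2, 1.0, -4.0], "delta_rot": [0, 0, 0], "jaw": 40}, {"linear": [0.4, 2.2, -5.2], "delta_rot": [0, 0, 0], "jaw": 40}, {"linear": [0.8, 3.5, -5.6], "delta_rot": [0, 0, 0], "jaw": 40}]}}

```text
time_s: 35.88
tool_pos: [410.0, 114.8, 156.1]
ee_rot: [[-0.907, 0.422, 0.007], [0.422, 0.907, 0.0], [-0.006, 0.003, -1.0]]
ft_force: [1.6, -0.1, 0.1]
gripper_width: 39.8
grasp_force: 0.0
```

Call:
{"name": "drive_tool", "arguments": {"targets": [{"linear": [0.3, 1.2, 0], "delta_rot": [0, 0, 0], "jaw": 40}, {"linear": [0.6, 2.4, 0], "delta_rot": [0, 0, 0], "jaw": 40}, {"linear": [1.0, 3.6, 0], "delta_rot": [0, 0, 0], "jaw": 40}, {"linear": [1.4, 4.8, 0], "delta_rot": [0, 0, 0], "jaw": 40}, {"linear": [1.8, 5.6, 0], "delta_rot": [0, 0, 0], "jaw": 40}]}}

```text
time_s: 36.3
tool_pos: [425.3, 263.0, 151.6]
ee_rot: [[-0.909, 0.418, 0.001], [0.418, 0.909, 0.001], [-0.0, 0.001, -1.0]]
ft_force: [1.3, 0.1, -0.2]
gripper_width: 40.1
grasp_force: 0.0
```

Run:
```python
from h import *
to([164,451,120])
for t in('side','top'):
    f=grab(t,t+'23');P=cloud(f).reshape(-1,3);C=f['image'].reshape(-1,3).astype(int)
    m=(P[:,0]>20)&(P[:,0]<300)&(P[:,1]>300)&(P[:,1]<640)&(P[:,2]>3)&(P[:,2]<45)&(C[:,0]-C[:,2]>40)&(C[:,1]>55)
    q=P[m]; print(t,m.sum(), cv2.minAreaRect(q[:,:2].astype(np.float32)) if m.sum()>5 else '', np.median(q[:,2]) if m.sum() else '')
    g=P[(P[:,0]>20)&(P[:,0]<300)&(P[:,1]>330)&(P[:,1]<600)&(P[:,2]>18)&(P[:,2]<45)&(np.hypot(P[:,0]-305,P[:,1]-375)>60)]
    print('grip',len(g),g.mean(0),cv2.minAreaRect(g[:,:2].astype(np.float32)) if len(g)>4 else '')
```

```text
t 36.3 tcp [425.3 263.  151.6] F [ 1.3  0.1 -0.2] w 40.1
lin [12.64  2.46  1.26] rot [0.01 0.   0.  ]
side 567 ((189.06463623046875, 469.0525817871094), (333.6131896972656, 226.68067932128906), 88.63642120361328) 9.144205743457405
grip 65 [197.22300708 410.32527882  28.06315118] ((234.0065155029297, 496.8948974609375), (223.3179168701172, 46.19367218017578), 65.74517822265625)
top 530 ((166.38388061523438, 481.950927734375), (201.07061767578125, 390.17706298828125), 19.191621780395508) 7.641895866676236
grip 23 [202.16731714 398.3348978   31.25951056] ((203.1712188720703, 399.62091064453125), (15.875625610351562, 18.42451286315918), 56.02457046508789)
```

View pics/side23.png

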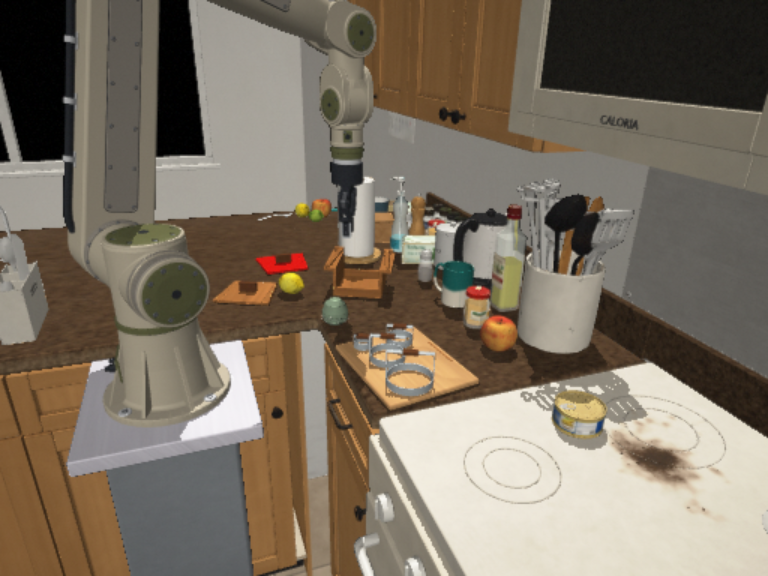

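View pics/top23.png

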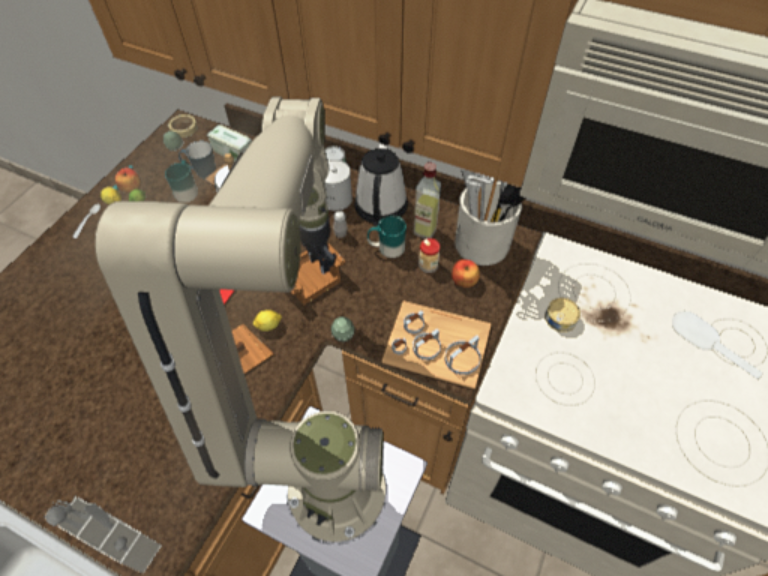

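Side view: four cutters stand separately on the board, at pixels (363,342), (388,355), (410,380) and (400,333). The lid has been knocked to about (247,292), next to the lemon at (290,284). Fitting its pose.

Run:
```python
from h import *
f=load('side23');P=cloud(f);C=f['image'].astype(int)
z=P[...,2]
m=(P[...,0]>60)&(P[...,0]<310)&(P[...,1]>280)&(P[...,1]<520)&(z>4.5)&(z<12)&(C[...,0]-C[...,2]>50)&(C[...,0]>110)&(np.hypot(P[...,0]-305,P[...,1]-375)>48)
n,l,st,_=cv2.connectedComponentsWithStats(m.astype(np.uint8)); i=1+np.argmax(st[1:,4]); print(st[i])
k=cv2.dilate((l==i).astype(np.uint8),np.ones((5,5)))*m.astype(np.uint8)
q=P[k>0]; h=cv2.convexHull(q[:,:2].astype(np.float32))
print(cv2.minAreaRect(h)); ap=cv2.approxPolyN(h,4) if hasattr(cv2,'approxPolyN') else cv2.approxPolyDP(h,12,True); print(np.round(ap.reshape(-1,2)))
g=P[(z>26)&(z<40)&(P[...,0]>100)&(P[...,0]<280)&(P[...,1]>330)&(P[...,1]<480)&(C.max(-1)<110)]
print('griptop',len(g),g.mean(0),cv2.minAreaRect(g[:,:2].astype(np.float32)))
im=cv2.resize(f['image'][175:215,135:215,::-1],None,fx=9,fy=9,interpolation=cv2.INTER_CUBIC); cv2.imwrite('pics/lid.png',im)
```

```text
[142 187  42  16 387]
((192.85586547851562, 404.2771301269531), (136.25991821289062, 141.97816467285156), 65.77249145507812)
[[165. 492.]
 [102. 376.]
 [230. 310.]
 [276. 442.]]
griptop 35 [193.23606521 401.27780751  32.25454998] ((192.8789520263672, 402.0768127441406), (12.808713912963867, 42.6990966796875), 59.71925354003906)
```

View pics/lid.png

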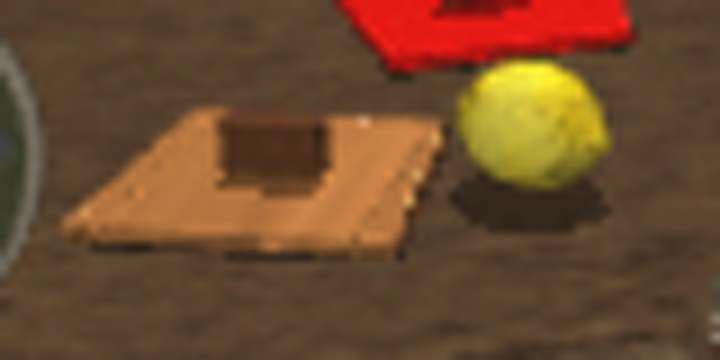

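The crop shows the lid lying flat with its wide end toward the lower right, yaw about 66°, grip at about (193,403). The bearing is the same as the tool's, so I'm going to grasp it.

Call:
{"name": "drive_tool", "arguments": {"targets": [{"linear": [1.2, 0.1, 0], "delta_rot": [0, 0, 0], "jaw": 45}, {"linear": [2.5, 0.3, 0], "delta_rot": [0, 0, 0], "jaw": 45}, {"linear": [3.8, 0.4, 0], "delta_rot": [0, 0, 0], "jaw": 45}, {"linear": [5.1, 0.6, 0], "delta_rot": [0, 0, 0], "jaw": 45}, {"linear": [6.4, 0.7, 0], "delta_rot": [0, 0, 0], "jaw": 45}]}}

```text
time_s: 36.82
tool_pos: [285.8, 343.3, 151.6]
ee_rot: [[-0.908, 0.42, -0.0], [0.42, 0.908, -0.0], [-0.0, -0.0, -1.0]]
ft_force: [-0.0, 1.0, 0.2]
gripper_width: 45.4
grasp_force: 0.0
```

Call:
{"name": "drive_tool", "arguments": {"targets": [{"linear": [1.3, 0.1, 0], "delta_rot": [0, 0, 0], "jaw": 45}, {"linear": [2.6, 0.3, 0], "delta_rot": [0, 0, 0], "jaw": 45}, {"linear": [3.7, 0.4, 0.4], "delta_rot": [0, 0, 0], "jaw": 45}, {"linear": [4.3, 0.5, 1.2], "delta_rot": [0, 0, 0], "jaw": 45}, {"linear": [4.4, 0.5, 2.2], "delta_rot": [0, 0, 0], "jaw": 45}]}}

```text
time_s: 37.23
tool_pos: [191.1, 402.5, 97.5]
ee_rot: [[-0.909, 0.416, 0.002], [0.416, 0.909, 0.003], [-0.0, 0.004, -1.0]]
ft_force: [0.6, -0.7, -0.2]
gripper_width: 45.1
grasp_force: 0.0
```

Call:
{"name": "drive_tool", "arguments": {"targets": [{"linear": [0, 0, 0.8], "delta_rot": [0, 0, 0], "jaw": 45}, {"linear": [0, 0, 1.6], "delta_rot": [0, 0, 0], "jaw": 45}, {"linear": [0, 0, 2.0], "delta_rot": [0, 0, 0], "jaw": 45}, {"linear": [0, 0, 2.2], "delta_rot": [0, 0, 0], "jaw": 45}, {"linear": [0, 0, 2.2], "delta_rot": [0, 0, 0], "jaw": 45}]}}

```text
time_s: 37.65
tool_pos: [191.8, 399.5, 40.6]
ee_rot: [[-0.908, 0.419, -0.001], [0.419, 0.908, -0.002], [0.0, -0.003, -1.0]]
ft_force: [-0.4, 0.0, -0.2]
gripper_width: 44.9
grasp_force: 0.0
```

Run:
```python
from h import *
to([193.5,403.5,-19])
for t in('side','top'):
    f=grab(t,t+'25');P=cloud(f).reshape(-1,3)
    c=np.array([193.5,403.5,0]);k=np.c_[(P-c)@AX,(P-c)@AY,P[:,2]]
    for lo,hi in((18,50),(-50,-18)):
        q=k[(k[:,0]>lo)&(k[:,0]<hi)&(np.abs(k[:,1])<25)&(k[:,2]>14)&(k[:,2]<80)];q=q[np.argsort(q[:,2])];print(t,np.round(q[:6]).tolist(),q.mean(0) if len(q) else '')
    q=k[(np.abs(k[:,0])<15)&(np.abs(k[:,1])<35)&(k[:,2]>20)&(k[:,2]<37)];print('bar',len(q),q.mean(0) if len(q) else '',q.min(0) if len(q) else '',q.max(0) if len(q) else '')
```

```text
t 37.65 tcp [191.8 399.5  40.6] F [-0.4  0.  -0.2] w 44.9
lin [0.01 0.18 2.38] rot [-0.02 -0.   -0.01]
side [[19.0, -7.0, 78.0], [23.0, 6.0, 80.0], [25.0, -10.0, 80.0]] [22.29575629 -3.64149753 79.28139124]
side [[-32.0, 11.0, 80.0]] [-31.67872743  11.23838407  79.8824128 ]
bar 57 [-2.16576183  0.27288147 29.01483051] [-10.93735345 -22.90725851  20.30385329] [ 9.46649364 20.98466027 36.75474528]
top [] 
top [[-49.0, 25.0, 16.0], [-32.0, 8.0, 76.0], [-32.0, 12.0, 80.0]] [-37.85472389  14.93266221  57.53548819]
bar 28 [-1.3528867   8.68069769 29.39641432] [ -6.43985554 -18.9132899   21.601071  ] [ 8.76214918 24.76879595 36.95439442]
```

Call:
{"name": "drive_tool", "arguments": {"targets": [{"linear": [0, 0.1, 0.7], "delta_rot": [0, 0, 0], "jaw": 45}, {"linear": [0, 0.1, 1.4], "delta_rot": [0, 0, 0], "jaw": 45}, {"linear": [0, 0.1, 2.0], "delta_rot": [0, 0, 0], "jaw": 45}, {"linear": [0, 0.1, 2.25], "delta_rot": [0, 0, 0], "jaw": 45}, {"linear": [0, 0.1, 2.34], "delta_rot": [0, 0, 0], "jaw": 45}]}}

```text
time_s: 38.17
tool_pos: [193.3, 402.9, -17.1]
ee_rot: [[-0.908, 0.419, -0.0], [0.419, 0.908, -0.0], [0.0, -0.001, -1.0]]
ft_force: [0.1, 0.7, -0.8]
gripper_width: 45.1
grasp_force: 0.0
```

Call:
{"name": "drive_tool", "arguments": {"targets": [{"linear": [0, 0, 0], "delta_rot": [0, 0, 0], "jaw": 8}, {"linear": [0, 0, 0], "delta_rot": [0, 0, 0], "jaw": 8}, {"linear": [0, 0, 0], "delta_rot": [0, 0, 0], "jaw": 8}, {"linear": [0, 0, 0], "delta_rot": [0, 0, 0], "jaw": 8}, {"linear": [0, 0, 0], "delta_rot": [0, 0, 0], "jaw": 8}]}}

```text
time_s: 38.58
tool_pos: [194.1, 404.3, -15.6]
ee_rot: [[-0.908, 0.419, 0.002], [0.419, 0.908, 0.002], [-0.001, 0.003, -1.0]]
ft_force: [-0.2, -0.6, 6.7]
gripper_width: 12.5
grasp_force: 60.3
```

Call:
{"name": "drive_tool", "arguments": {"targets": [{"linear": [0, 0, -0.2], "delta_rot": [0, 0, 0], "jaw": 8}, {"linear": [0, 0, -0.6], "delta_rot": [0, 0, 0], "jaw": 8}, {"linear": [0, 0, -1.2], "delta_rot": [0, 0, 0], "jaw": 8}, {"linear": [0, 0, -2.0], "delta_rot": [0, 0, 0], "jaw": 8}, {"linear": [0, 0, -2.8], "delta_rot": [0, 0, 0], "jaw": 8}]}}

```text
time_s: 39.0
tool_pos: [192.7, 402.3, 53.7]
ee_rot: [[-0.908, 0.419, -0.001], [0.419, 0.908, -0.001], [0.0, -0.002, -1.0]]
ft_force: [0.1, 0.5, -0.2]
gripper_width: 12.3
grasp_force: 59.1
```

Call:
{"name": "drive_tool", "arguments": {"targets": [{"linear": [0, 0, -0.8], "delta_rot": [0, 0, 0], "jaw": 8}, {"linear": [0, 0, -1.6], "delta_rot": [0, 0, 0], "jaw": 8}, {"linear": [0, 0, -2.3], "delta_rot": [0, 0, 0], "jaw": 8}, {"linear": [0, 0, -2.7], "delta_rot": [0, 0, 0], "jaw": 8}, {"linear": [0, 0, -2.8], "delta_rot": [0, 0, 0], "jaw": 8}]}}

```text
time_s: 39.42
tool_pos: [193.9, 404.0, 125.3]
ee_rot: [[-0.908, 0.419, 0.002], [0.419, 0.908, 0.003], [-0.001, 0.003, -1.0]]
ft_force: [0.2, 0.0, -1.5]
gripper_width: 12.5
grasp_force: 59.2
```

Run:
```python
from h import *
to(bx(-165,0,120))
```

```text
t 39.42 tcp [193.9 404.  125.3] F [ 0.2  0.  -1.5] w 12.5
lin [-11.4   -3.53   0.21] rot [ 0.03  0.01 -0.01]
```

Call:
{"name": "drive_tool", "arguments": {"targets": [{"linear": [-0.7, -0.2, 0], "delta_rot": [0, 0, 0], "jaw": 8}, {"linear": [-1.8, -0.5, 0], "delta_rot": [0, 0, 0], "jaw": 8}, {"linear": [-3.0, -0.9, 0], "delta_rot": [0, 0, 0], "jaw": 8}, {"linear": [-4.2, -1.3, 0], "delta_rot": [0, 0, 0], "jaw": 8}, {"linear": [-5.4, -1.7, 0], "delta_rot": [0, 0, 0], "jaw": 8}]}}

```text
time_s: 39.83
tool_pos: [298.1, 306.6, 122.5]
ee_rot: [[-0.909, 0.418, -0.001], [0.418, 0.909, -0.001], [0.001, -0.001, -1.0]]
ft_force: [1.4, 0.0, -2.5]
gripper_width: 12.6
grasp_force: 59.2
```

Call:
{"name": "drive_tool", "arguments": {"targets": [{"linear": [-1.2, -0.4, 0], "delta_rot": [0, 0, 0], "jaw": 8}, {"linear": [-2.4, -0.8, 0], "delta_rot": [0, 0, 0], "jaw": 8}, {"linear": [-3.6, -1.2, 0], "delta_rot": [0, 0, 0], "jaw": 8}, {"linear": [-4.8, -1.6, 0], "delta_rot": [0, 0, 0], "jaw": 8}, {"linear": [-5.6, -1.8, 0], "delta_rot": [0, 0, 0], "jaw": 8}]}}

```text
time_s: 40.25
tool_pos: [407.5, 206.3, 122.5]
ee_rot: [[-0.907, 0.42, -0.0], [0.42, 0.907, -0.001], [0.0, -0.001, -1.0]]
ft_force: [0.3, 0.2, -2.3]
gripper_width: 12.4
grasp_force: 59.2
```

Call:
{"name": "drive_tool", "arguments": {"targets": [{"linear": [-0.3, 0, 0.2], "delta_rot": [0, 0, 0], "jaw": 8}, {"linear": [-0.4, 0, 0.6], "delta_rot": [0, 0, 0], "jaw": 8}, {"linear": [-0.4, 0, 1.1], "delta_rot": [0, 0, 0], "jaw": 8}, {"linear": [-0.4, 0, 1.5], "delta_rot": [0, 0, 0], "jaw": 8}, {"linear": [-0.4, 0, 1.6], "delta_rot": [0, 0, 0], "jaw": 8}]}}

```text
time_s: 40.67
tool_pos: [412.5, 204.4, 80.4]
ee_rot: [[-0.909, 0.418, -0.005], [0.418, 0.909, -0.001], [0.004, -0.003, -1.0]]
ft_force: [0.4, -0.2, -2.3]
gripper_width: 12.7
grasp_force: 59.2
```

Call:
{"name": "drive_tool", "arguments": {"targets": [{"linear": [0, 0, 0], "delta_rot": [0, 0, 0], "jaw": 8}, {"linear": [0, 0, 0], "delta_rot": [0, 0, 0], "jaw": 8}, {"linear": [0, 0, 0], "delta_rot": [0, 0, 0], "jaw": 8}]}}

```text
time_s: 40.92
tool_pos: [415.5, 204.9, 83.5]
ee_rot: [[-0.909, 0.418, 0.001], [0.418, 0.909, 0.0], [-0.001, 0.001, -1.0]]
ft_force: [-0.7, -1.0, -0.7]
gripper_width: 12.5
grasp_force: 59.2
```

Run:
```python
from h import *
to(bx(-165,0,66))
for t in('side','top'):
    f=grab(t,t+'26');P=cloud(f);C=f['image'].astype(int)
    k=np.stack([(P-B)@AX,(P-B)@AY,P[...,2]],-1)
    w=(C[...,0]-C[...,2]>45)&(C[...,0]>90)
    m=w&(k[...,0]>-250)&(k[...,0]<-90)&(np.abs(k[...,1])<95)&(k[...,2]>78)&(k[...,2]<115)
    q=k[m]; print(t,len(q)); h=cv2.convexHull(q[:,:2].astype(np.float32))
    print(np.round(cv2.approxPolyN(h,4).reshape(-1,2),1).tolist(),'z',np.percentile(q[:,2],[5,50,95]).round(1))
    A=np.c_[q[:,:2],np.ones(len(q))]; z=q[:,2]; ok=np.abs(z-np.median(z))<8
    print('tilt',np.linalg.lstsq(A[ok],z[ok],rcond=None)[0].round(4))
    m=w&(k[...,0]>-60)&(k[...,0]<78)&(np.abs(k[...,1])<95)&(np.abs(k[...,1])>52)&(k[...,2]>84)&(k[...,2]<96)
    q=k[m]; print('rails',len(q),cv2.minAreaRect(q[:,:2].astype(np.float32)),np.median(q[:,2]))
    h=cv2.convexHull(q[:,:2].astype(np.float32)); print(np.round(cv2.approxPolyN(h,4).reshape(-1,2),1).tolist())
```

```text
t 40.92 tcp [415.5 204.9  83.5] F [-0.7 -1.  -0.7] w 12.5
lin [-0.01 -0.01  0.7 ] rot [0.01 0.01 0.  ]
side 499
[[-101.69999694824219, 59.29999923706055], [-235.0, 73.5], [-233.5, -72.30000305175781], [-101.4000015258789, -59.599998474121094]] z [103.  107.9 109.8]
tilt [1.530000e-02 3.300000e-03 1.104153e+02]
rails 84 ((9.520317077636719, -0.20937347412109375), (133.57127380371094, 163.1981658935547), 0.8700112700462341) 89.23287756126211
[[74.5999984741211, 79.30000305175781], [-58.5, 80.4000015258789], [-56.0, -81.5], [77.5, -80.9000015258789]]
top 729
[[-98.0, 62.599998474121094], [-232.10000610351562, 76.5999984741211], [-229.8000030517578, -69.0], [-102.5, -60.599998474121094]] z [101.6 106.  110.3]
tilt [-4.000000e-03  1.200000e-03  1.053456e+02]
rails 9 ((48.02660369873047, -63.639678955078125), (21.006610870361328, 5.790149688720703), 3.8900649547576904) 89.11899102654684
[[58.29999923706055, -60.0], [37.20000076293945, -61.5], [45.099998474121094, -67.4000015258789], [57.5, -65.19999694824219]]
```

The lid hangs level, centred on the way (y≈0.5) and straight to within about 0.5°. Lowering to way height and feeding it in slowly.

Call:
{"name": "drive_tool", "arguments": {"targets": [{"linear": [0, 0, 0.25], "delta_rot": [0, 0, 0], "jaw": 8}, {"linear": [0, 0, 0.5], "delta_rot": [0, 0, 0], "jaw": 8}, {"linear": [0, 0, 0.65], "delta_rot": [0, 0, 0], "jaw": 8}, {"linear": [0, 0, 0.7], "delta_rot": [0, 0, 0], "jaw": 8}, {"linear": [0, 0, 0.7], "delta_rot": [0, 0, 0], "jaw": 8}]}}

```text
time_s: 41.43
tool_pos: [414.8, 204.1, 64.9]
ee_rot: [[-0.908, 0.419, -0.001], [0.419, 0.908, -0.0], [0.001, -0.001, -1.0]]
ft_force: [0.1, 0.8, -1.5]
gripper_width: 12.6
grasp_force: 59.2
```

Call:
{"name": "drive_tool", "arguments": {"targets": [{"linear": [0, 0.4, 0], "delta_rot": [0, 0, 0], "jaw": 8}, {"linear": [0, 0.8, 0], "delta_rot": [0, 0, 0], "jaw": 8}, {"linear": [0, 1.2, 0], "delta_rot": [0, 0, 0], "jaw": 8}, {"linear": [0, 1.5, 0], "delta_rot": [0, 0, 0], "jaw": 8}, {"linear": [0, 1.6, 0], "delta_rot": [0, 0, 0], "jaw": 8}]}}

```text
time_s: 41.85
tool_pos: [433.4, 242.4, 65.8]
ee_rot: [[-0.909, 0.417, 0.001], [0.417, 0.909, 0.001], [-0.001, 0.001, -1.0]]
ft_force: [0.3, -0.5, -1.4]
gripper_width: 12.3
grasp_force: 59.2
```

```bash
cat >> h.py <<'E'
def lidpos():
    s=ctrl.sense();d=s['tool_pos']-B;print('tool in box x,y,z',np.round([d@AX,d@AY,d[2]],1),'F box x,y,z',np.round([s['ft_force']@AX,s['ft_force']@AY,s['ft_force'][2]],1))
E
python3 - <<'E'
from h import *
lidpos(); to(bx(-20,0,65))
for t in('side','top'):
    f=grab(t,t+'27');P=cloud(f);C=f['image'].astype(int)
    k=np.stack([(P-B)@AX,(P-B)@AY,P[...,2]],-1)
    w=(C[...,0]-C[...,2]>45)&(C[...,0]>90)
    q=k[w&(k[...,0]>-200)&(k[...,0]<-70)&(np.abs(k[...,1])<75)&(k[...,2]>78)&(k[...,2]<105)]
    print(t,len(q),'lid top z',np.percentile(q[:,2],[10,50,90]).round(1))
E
```

```text
tool in box x,y,z [-123.3   -0.3   65.8] F box x,y,z [-0.3 -0.5 -1.4]
t 41.85 tcp [433.4 242.4  65.8] F [ 0.3 -0.5 -1.4] w 12.3
lin [0.01 4.13 0.04] rot [0.01 0.01 0.  ]
side 452 lid top z [87.1 90.4 91.9]
top 667 lid top z [84.3 87.9 91.4]
```

Call:
{"name": "drive_tool", "arguments": {"targets": [{"linear": [0, 0.3, 0], "delta_rot": [0, 0, 0], "jaw": 8}, {"linear": [0, 0.6, 0], "delta_rot": [0, 0, 0], "jaw": 8}, {"linear": [0, 0.9, 0], "delta_rot": [0, 0, 0], "jaw": 8}, {"linear": [0, 1.2, 0], "delta_rot": [0, 0, 0], "jaw": 8}, {"linear": [0, 1.5, 0], "delta_rot": [0, 0, 0], "jaw": 8}]}}

```text
time_s: 42.37
tool_pos: [448.3, 275.5, 65.7]
ee_rot: [[-0.908, 0.419, 0.0], [0.419, 0.908, 0.0], [-0.0, 0.0, -1.0]]
ft_force: [-0.3, 0.3, -1.5]
gripper_width: 12.7
grasp_force: 59.2
```

Call:
{"name": "drive_tool", "arguments": {"targets": [{"linear": [0, 0.3, 0], "delta_rot": [0, 0, 0], "jaw": 8}, {"linear": [0, 0.6, 0], "delta_rot": [0, 0, 0], "jaw": 8}, {"linear": [0, 0.9, 0], "delta_rot": [0, 0, 0], "jaw": 8}, {"linear": [0, 1.2, 0], "delta_rot": [0, 0, 0], "jaw": 8}, {"linear": [0, 1.4, 0], "delta_rot": [0, 0, 0], "jaw": 8}]}}

```text
time_s: 42.78
tool_pos: [463.1, 307.5, 65.6]
ee_rot: [[-0.908, 0.418, 0.0], [0.418, 0.908, 0.0], [-0.0, 0.0, -1.0]]
ft_force: [-0.2, -1.0, -1.7]
gripper_width: 12.3
grasp_force: 59.2
```

Run:
```python
from h import *
lidpos(); to(bx(-20,0,64))
```

```text
tool in box x,y,z [-51.7  -0.1  65.6] F box x,y,z [-1.  -0.3 -1.7]
t 42.78 tcp [463.1 307.5  65.6] F [-0.2 -1.  -1.7] w 12.3
lin [0.   1.27 0.07] rot [ 0.    0.   -0.01]
```

Call:
{"name": "drive_tool", "arguments": {"targets": [{"linear": [0, 0.2, 0.02], "delta_rot": [0, 0, 0], "jaw": 8}, {"linear": [0, 0.5, 0.03], "delta_rot": [0, 0, 0], "jaw": 8}, {"linear": [0, 0.8, 0.04], "delta_rot": [0, 0, 0], "jaw": 8}, {"linear": [0, 1.1, 0.04], "delta_rot": [0, 0, 0], "jaw": 8}, {"linear": [0, 1.3, 0.04], "delta_rot": [0, 0, 0], "jaw": 8}]}}

```text
time_s: 43.2
tool_pos: [476.7, 336.9, 64.6]
ee_rot: [[-0.908, 0.418, 0.0], [0.418, 0.908, 0.0], [-0.0, 0.0, -1.0]]
ft_force: [0.6, 0.1, -2.1]
gripper_width: 12.5
grasp_force: 59.2
```

Call:
{"name": "drive_tool", "arguments": {"targets": [{"linear": [0, 0.1, 0.01], "delta_rot": [0, 0, 0], "jaw": 8}, {"linear": [0, 0.2, 0.02], "delta_rot": [0, 0, 0], "jaw": 8}, {"linear": [0, 0.3, 0.02], "delta_rot": [0, 0, 0], "jaw": 8}]}}

```text
time_s: 43.45
tool_pos: [479.6, 342.0, 64.3]
ee_rot: [[-0.908, 0.419, 0.001], [0.419, 0.908, -0.002], [-0.001, -0.001, -1.0]]
ft_force: [1.2, -6.2, -0.1]
gripper_width: 12.3
grasp_force: 59.5
```

Run:
```python
from h import *
lidpos()
```

```text
tool in box x,y,z [-13.4  -0.7  64.3] F box x,y,z [-5.1 -3.7 -0.1]
```

Call:
{"name": "drive_tool", "arguments": {"targets": [{"linear": [-0.03, 0.03, 0.01], "delta_rot": [0, 0, 0], "jaw": 8}, {"linear": [-0.04, 0.08, 0.02], "delta_rot": [0, 0, 0], "jaw": 8}, {"linear": [-0.04, 0.12, 0.02], "delta_rot": [0, 0, 0], "jaw": 8}]}}

```text
time_s: 43.7
tool_pos: [481.5, 345.1, 64.2]
ee_rot: [[-0.908, 0.419, 0.0], [0.419, 0.908, 0.0], [-0.0, 0.0, -1.0]]
ft_force: [-1.9, -4.1, 5.3]
gripper_width: 12.4
grasp_force: 60.0
```

Run:
```python
from h import *
lidpos(); s=ctrl.sense(); print(s['ft_torque'])
```

```text
tool in box x,y,z [-9.9 -1.1 64.2] F box x,y,z [-4.6  0.   5.3]
[-0.68808213  0.30185629 -0.03143226]
```

Call:
{"name": "drive_tool", "arguments": {"targets": [{"linear": [0, 0.06, 0], "delta_rot": [0, 0, 0], "jaw": 8}, {"linear": [0, 0.12, 0], "delta_rot": [0, 0, 0], "jaw": 8}, {"linear": [0, 0.12, 0], "delta_rot": [0, 0, 0], "jaw": 8}]}}

```text
time_s: 43.95
tool_pos: [483.0, 347.7, 64.2]
ee_rot: [[-0.908, 0.419, 0.001], [0.419, 0.908, -0.0], [-0.001, 0.0, -1.0]]
ft_force: [-0.3, -3.9, 4.3]
gripper_width: 12.6
grasp_force: 60.1
```

Run:
```python
from h import *
lidpos()
```

```text
tool in box x,y,z [-6.9 -1.4 64.2] F box x,y,z [-3.7 -1.3  4.3]
```

Call:
{"name": "drive_tool", "arguments": {"targets": [{"linear": [-0.01, 0.06, 0], "delta_rot": [0, 0, 0], "jaw": 8}, {"linear": [-0.02, 0.12, 0], "delta_rot": [0, 0, 0], "jaw": 8}, {"linear": [-0.02, 0.12, 0], "delta_rot": [0, 0, 0], "jaw": 8}]}}

```text
time_s: 44.2
tool_pos: [484.7, 350.4, 64.3]
ee_rot: [[-0.908, 0.419, 0.001], [0.419, 0.908, 0.0], [-0.0, 0.001, -1.0]]
ft_force: [-0.7, -3.0, 4.5]
gripper_width: 12.4
grasp_force: 60.1
```

Call:
{"name": "drive_tool", "arguments": {"targets": [{"linear": [0, 0.05, 0], "delta_rot": [0, 0, 0], "jaw": 8}, {"linear": [0, 0.1, 0], "delta_rot": [0, 0, 0], "jaw": 8}, {"linear": [0, 0.1, 0], "delta_rot": [0, 0, 0], "jaw": 8}]}}

```text
time_s: 44.45
tool_pos: [485.8, 352.3, 64.3]
ee_rot: [[-0.908, 0.419, 0.001], [0.419, 0.908, -0.0], [-0.001, -0.0, -1.0]]
ft_force: [-0.1, -4.7, 5.8]
gripper_width: 12.3
grasp_force: 60.1
```

Run:
```python
from h import *
lidpos()
```

```text
tool in box x,y,z [-1.5 -2.  64.3] F box x,y,z [-4.3 -1.9  5.8]
```

Call:
{"name": "drive_tool", "arguments": {"targets": [{"linear": [0, 0.05, 0], "delta_rot": [0, 0, 0], "jaw": 8}, {"linear": [0, 0.08, 0], "delta_rot": [0, 0, 0], "jaw": 8}, {"linear": [0, 0.08, 0], "delta_rot": [0, 0, 0], "jaw": 8}]}}

```text
time_s: 44.7
tool_pos: [486.4, 353.5, 64.3]
ee_rot: [[-0.908, 0.419, 0.0], [0.419, 0.908, -0.001], [-0.001, -0.001, -1.0]]
ft_force: [-1.9, -6.8, 6.4]
gripper_width: 12.5
grasp_force: 60.3
```

Run:
```python
from h import *
lidpos()
```

```text
tool in box x,y,z [-0.1 -2.  64.3] F box x,y,z [-7.  -1.1  6.4]
```

Force is starting to rise, so I'm near the wedge. Continuing in 1 to 2 mm steps.

Call:
{"name": "drive_tool", "arguments": {"targets": [{"linear": [0, 0.04, 0], "delta_rot": [0, 0, 0], "jaw": 8}, {"linear": [0, 0.06, 0], "delta_rot": [0, 0, 0], "jaw": 8}, {"linear": [0, 0.06, 0], "delta_rot": [0, 0, 0], "jaw": 8}]}}

```text
time_s: 44.95
tool_pos: [486.7, 354.3, 64.3]
ee_rot: [[-0.908, 0.42, -0.0], [0.42, 0.908, -0.002], [-0.001, -0.002, -1.0]]
ft_force: [-2.4, -8.0, 6.9]
gripper_width: 12.0
grasp_force: 60.4
```

Run:
```python
from h import *
lidpos()
```

```text
tool in box x,y,z [ 0.7 -2.  64.3] F box x,y,z [-8.3 -1.1  6.9]
```

Call:
{"name": "drive_tool", "arguments": {"targets": [{"linear": [0, 0.05, 0], "delta_rot": [0, 0, 0], "jaw": 8}, {"linear": [0, 0.08, 0], "delta_rot": [0, 0, 0], "jaw": 8}, {"linear": [0, 0.08, 0], "delta_rot": [0, 0, 0], "jaw": 8}]}}

```text
time_s: 45.2
tool_pos: [487.2, 355.1, 64.2]
ee_rot: [[-0.907, 0.42, -0.001], [0.42, 0.907, -0.004], [-0.001, -0.004, -1.0]]
ft_force: [-3.9, -10.6, 8.8]
gripper_width: 12.5
grasp_force: 60.6
```

Run:
```python
from h import *
lidpos()
```

```text
tool in box x,y,z [ 1.6 -2.1 64.2] F box x,y,z [-11.2  -0.9   8.8]
```

Call:
{"name": "drive_tool", "arguments": {"targets": [{"linear": [0, 0.06, 0], "delta_rot": [0, 0, 0], "jaw": 8}, {"linear": [0, 0.12, 0], "delta_rot": [0, 0, 0], "jaw": 8}, {"linear": [0, 0.16, 0], "delta_rot": [0, 0, 0], "jaw": 8}, {"linear": [0, 0.16, 0], "delta_rot": [0, 0, 0], "jaw": 8}]}}

```text
time_s: 45.53
tool_pos: [487.2, 355.1, 64.2]
ee_rot: [[-0.907, 0.421, -0.004], [0.421, 0.907, -0.011], [-0.001, -0.011, -1.0]]
ft_force: [-7.0, -21.4, 16.1]
gripper_width: 12.6
grasp_force: 61.6
```

Run:
```python
from h import *
lidpos()
for t in('side','top'):
    f=grab(t,t+'28');P=cloud(f);C=f['image'].astype(int)
    k=np.stack([(P-B)@AX,(P-B)@AY,P[...,2]],-1)
    w=(C[...,0]-C[...,2]>45)&(C[...,0]>90)
    q=k[w&(k[...,0]>-110)&(k[...,0]<-50)&(np.abs(k[...,1])<60)&(k[...,2]>78)&(k[...,2]<100)]
    print(t,len(q),'lid rear edge x',np.sort(q[:,0])[[0,3,8]].round(1) if len(q)>9 else q)
```

```text
tool in box x,y,z [ 1.6 -2.1 64.2] F box x,y,z [-22.4  -2.6  16.1]
side 94 lid rear edge x [-70.8 -68.1 -66.5]
top 94 lid rear edge x [-67.8 -65.8 -64.5]
```

The lid is wedged: 22 N with no further travel, and its rear edge is at about -66, where home is -65. I'll ease off most of the push, release and rise.

Call:
{"name": "drive_tool", "arguments": {"targets": [{"linear": [0, -0.1, -0.02], "delta_rot": [0, 0, 0], "jaw": 8}, {"linear": [0, -0.2, -0.03], "delta_rot": [0, 0, 0], "jaw": 8}, {"linear": [0, -0.2, -0.03], "delta_rot": [0, 0, 0], "jaw": 40}, {"linear": [0, -0.25, -0.03], "delta_rot": [0, 0, 0], "jaw": 40}, {"linear": [0, -0.25, -0.03], "delta_rot": [0, 0, 0], "jaw": 40}]}}

```text
time_s: 46.05
tool_pos: [486.9, 356.2, 64.4]
ee_rot: [[-0.908, 0.418, 0.0], [0.418, 0.908, 0.001], [0.0, 0.001, -1.0]]
ft_force: [-0.6, 0.4, 0.1]
gripper_width: 39.9
grasp_force: 0.0
```

Call:
{"name": "drive_tool", "arguments": {"targets": [{"linear": [0, 0, 0], "delta_rot": [0, 0, 0], "jaw": 40}, {"linear": [0, 0, -0.3], "delta_rot": [0, 0, 0], "jaw": 40}, {"linear": [0, 0, -0.8], "delta_rot": [0, 0, 0], "jaw": 40}, {"linear": [0, 0, -1.6], "delta_rot": [0, 0, 0], "jaw": 40}, {"linear": [0, 0, -2.6], "delta_rot": [0, 0, 0], "jaw": 40}]}}

```text
time_s: 46.47
tool_pos: [485.7, 355.4, 129.1]
ee_rot: [[-0.908, 0.418, -0.003], [0.418, 0.908, -0.001], [0.002, -0.002, -1.0]]
ft_force: [0.1, -0.2, 1.2]
gripper_width: 39.8
grasp_force: 0.0
```

Call:
{"name": "drive_tool", "arguments": {"targets": [{"linear": [1.0, 0, -0.8], "delta_rot": [0, 0, 0], "jaw": 40}, {"linear": [2.3, 0, -1.4], "delta_rot": [0, 0, 0], "jaw": 40}, {"linear": [3.6, 0, -1.6], "delta_rot": [0, 0, 0], "jaw": 40}, {"linear": [4.6, 0, -1.6], "delta_rot": [0, 0, 0], "jaw": 40}, {"linear": [5.0, 0, -1.6], "delta_rot": [0, 0, 0], "jaw": 40}]}}

```text
time_s: 46.88
tool_pos: [370.7, 409.5, 171.0]
ee_rot: [[-0.909, 0.416, 0.001], [0.416, 0.909, 0.002], [0.0, 0.002, -1.0]]
ft_force: [0.1, -0.7, -0.9]
gripper_width: 39.7
grasp_force: 0.0
```

Run:
```python
from h import *
lidpos()
for t in('side','top'):
    f=grab(t,t+'29');P=cloud(f);C=f['image'].astype(int)
    k=np.stack([(P-B)@AX,(P-B)@AY,P[...,2]],-1)
    w=(C[...,0]-C[...,2]>45)&(C[...,0]>90)
    q=k[w&(k[...,0]>-110)&(k[...,0]<-50)&(np.abs(k[...,1])<60)&(k[...,2]>78)&(k[...,2]<100)]
    print(t,len(q),'lid rear edge x',np.sort(q[:,0])[[0,3,8]].round(1) if len(q)>9 else q)
    g=k[(k[...,2]>104)&(k[...,2]<118)&(np.abs(k[...,0])<40)&(np.abs(k[...,1])<40)];print('bar',len(g),g.mean(0) if len(g) else '',g.min(0) if len(g) else '',g.max(0) if len(g) else '')
f=load('side29'); cv2.imwrite('pics/end.png',cv2.resize(f['image'][150:280,190:350,::-1],None,fx=4.5,fy=4.5,interpolation=cv2.INTER_CUBIC))
```

```text
tool in box x,y,z [  2.4 126.5 171. ] F box x,y,z [-0.5 -0.4 -0.9]
side 98 lid rear edge x [-71.5 -67.1 -66. ]
bar 41 [ -2.27283269  -0.90124237 110.76964623] [-13.43968532 -22.69173163 104.13843257] [  8.76656836  18.26982034 116.11522232]
top 104 lid rear edge x [-66.3 -65.1 -64.4]
bar 37 [ -0.9100594    1.84980199 111.53511218] [ -7.28305808 -20.8525962  106.22334524] [ 11.12511905  23.15233861 115.90190745]
```

View pics/end.png

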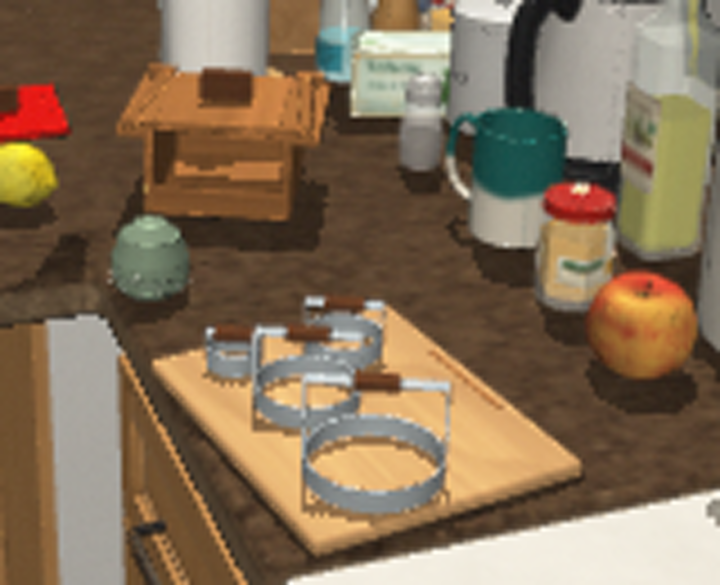

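The crop shows the box empty with the lid home (grip at (227,85)) and four separate cutters upright on the board. The bystanders are in place. Handing in.

```bash
python3 -c "
from plant import ctrl
print(ctrl.hand_in())"
```

```text
the job is handed in; nothing more can be done
None
```

The job is handed in; the judge gave no result back. The box is empty with its lid wedged home, all four cutters stand apart and upright on the board, and nothing else on the worktop was moved.

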